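# Clear the chips from a bench press and try its stroke

## Task

The feed channel of the small lever press is littered with six steel chips that keep the ram from closing. Take the scraper by its leaning handle, set it between the guide rails at the left end and wipe all the chips along under the head into the pan at the right end (the chips are sharp: not with the fingers), then stand the scraper upright on the desk again, off the press. Then pull the press lever right down to its stop and let it come back up; leave the two loose cups and the tape roll near the work where they are.

Things in the scene. Friction and masses are not known exactly. Their poses are not given: they have to be found in the camera images.
- press: grey cast C-frame bench press, fixed, table 122 x 250 mm (x, y), 235 mm high; origin under its middle on the desk, x to the rear (column side), y to its left, z up. Column behind the channel: x over 54, y -33 to 33 mm. Head overhanging the channel: x -62 to 107, y -33 to 33, z 150 to 235 mm. Right of the head the lever; left a 14 mm boss
- channel_floor (a point): point in the middle of the feed channel's floor, at x=-5, y=0, z=50 mm in the press frame, below the ram. The channel runs along the press's y from y=-125 to 125 mm, 90 mm wide (x -50 to 40) between two steel guide rails 11 mm wide, 8 mm high; both ends open. The ram above, 28 mm across, ends 38 mm over this point while the lever is up
- pan_floor (a point): centre of the inner floor of the sheet-steel pan hung on the right end of the channel; in the press frame the pan's inside is x -71 to 61, y -224 to -127 mm, floor z=17, side rims z=52, outer rim z=57 mm; the channel floor (z=50) ends at y=-125, just above the pan's inner wall
- lever (a joint): press lever, hinged about a level axis along the press's y; 0 = up at rest (50 degrees above level, leaning to the front), 1.05 rad = at its stop, 10 degrees below level, pointing to the front; a spring returns it (3 to 7 N at the knob). It drives the ram 34 mm down per rad
- lever_knob (a point): centre of the black ball knob, 30 mm across, at the lever's end, 130 mm from the pivot; moves with the lever. At rest 290 mm above the desk
- lever_pivot (a point): lever's pivot on the right side of the head; in the press frame at x=20, y=-85, z=190 mm. The lever swings in the plane y=-85 mm, hub 38 mm across. Above it the desk lamp's shade, 228 mm across, hangs 0.68 m over the desk: an upright wrist over the lever can strike it, a tool leaning back toward the robot clears it
- scraper: loose scraper, 0.22 kg: aluminium block 82 x 28 x 22 mm (x, y, z) on a black wear strip 30 mm wide, with a flat black handle at its -x end leaning 40 degrees from vertical to -x. Origin at the centre of the underside. Fits between the rails with its x along the press's x (handle to the front), 4 mm play each end; passes under ram and head
- scraper_grip (a point): middle of the handle, at x=-72, z=69 mm in the scraper's frame; here it is 16 mm thick (along y), 27 mm wide, and straight for 30 mm either way along its length (direction -0.643, 0, 0.766)
- chip_1: loose steel slug, a round disc 20 mm across and 5 mm thick; origin at the centre of its underside
- chip_2: loose steel off-cut, a flat bar 22 x 13 x 5 mm (x, y, z); origin at the centre of its underside
- chip_3: loose steel slug, a round disc 20 mm across and 5 mm thick; origin at the centre of its underside
- chip_4: loose steel off-cut, a flat bar 22 x 13 x 5 mm (x, y, z); origin at the centre of its underside
- chip_5: loose steel slug, a round disc 20 mm across and 5 mm thick; origin at the centre of its underside
- chip_6: loose steel off-cut, a flat bar 22 x 13 x 5 mm (x, y, z); origin at the centre of its underside
- tape_roll: bystander: roll of tape lying flat, 100 mm across, 24 mm high; origin at the centre of its underside
- specimen_cup_14: bystander: small white specimen cup, 73 mm across, 41 mm high, behind the scraper; origin at the centre of its underside
- specimen_cup_5: bystander: small white specimen cup like it, to the right of the scraper; origin at the centre of its underside
Not all that is in view belongs to the job. Leave any blue or green look-alike of the scraper alone.

How it is judged:
By the outcome, as a careful person would: the job done as asked, in the order asked, and still so for the second after the job is handed in, with the robot touching nothing.
It also fails if it takes over 72 s, if anything falls off the work surface, if the arm or the gripper's body presses on something with over 40 N, if the wrist force passes 120 N, or if a joint passes its speed limit or range.

## Robot

A 6-joint arm with a two-finger parallel gripper is mounted at the origin on a cart in front of the work surface, level with it; the furniture and walls round the work are solid. World frame = base frame: x ahead of the robot, y to its left, z up, the work surface at z = 0. Lengths are in m, angles in degrees, forces in N, time in s.
With the tool pointing down it reaches from about 0.25 to 0.8 m from the base axis. Payload 8.5 kg.
Tool frame: the origin (TCP) lies at the very end of the fingers, on their centre line; the grasp point (between the pads) lies ctrl.pinch_z behind it (ctrl.pinch_z is the distance from the TCP to the grasp point, in m); z points along the fingers, y is the line along which they close (so a half turn about z gives the same grasp; the last joint's range is limited). The gripper opens to 85 mm and grips with 20 to 120 N. Pads are 22 mm wide; open, the fingers measure 114 mm over their backs; the gripper's body (76 mm by 85 mm) begins 54 mm behind the grasp point. The pads swing forward as they close: fully open they stand 13 mm farther back than shut.
Start: joints at [63.083, 13.648, -0.773, 75.585, 0, 90], TCP at [0.238, 0.468, 0.21] pointing down, gripper open.
Joint ranges: [-152.45, 152.45], [-59.26, 108.67], [-65.41, 83.53], [-104.44, 129.93], [-82.83, 76.93], [-180, 180]. Speed limits (degrees/s): [127.2, 127.2, 159.86, 180, 180, 180].

## Interface

Orientations are given as a 3x3 rotation matrix whose columns are the frame's x, y, z axes.
In Python, from cell import get_state, viewer, order, ctrl gives the robot as it stands.
- The arm moves only by the tool send_rows, never from a script. Its argument "rows" is text: rows parted by semicolons, each of 7 numbers parted by spaces: the opening, from -1 (shut) to 1 (fully open), then the shift along the tool's x, y, z normalised to -1 to 1, where 1 is 0.25 m, then the turn, a rotation vector about the tool's x, y, z normalised to -1 to 1, where 1 is 180 degrees. A call has 1 to 12 rows; each row is the pose to reach, as a shift and turn from the pose commanded when the call began, along the tool's axes at that moment, turning the shorter way round; what a row does not reach only later rows make up. A row lasts 1/10 s, in which the tool goes at most 50 mm and 8.59 degrees, less where a joint would pass 70% of its speed; a pose out of reach is approached as far as the arm can. A call with a number of a shift or a turn outside -1 to 1 is refused whole. A call with a gripper value outside its range is refused whole. The fingers move at their own pace and stop on an object; "force" is the grip in N (left out, the last holds). Time passes only in rows, so rows that repeat a pose let the fingers close. It gives the time, the measured TCP pose, the force, the opening and the grip force at its end, in the units of the state.
- get_state(): the state, without advancing time (a new reading comes with each control period).
- viewer.read_camera(name): name is "scene" or "top" or "wrist"; returns a dict with "pixels" (420x560x3 uint8, blue, green, red), "range_z" (420x560 float32, m along the optical axis (not along the pixel's ray), 0 where there is no reading), "mtx" (3x3 intrinsics, pixels), "cam_to_world" (4x4, takes a point from camera to world coordinates); the wrist camera has in their place "T_tool_cam" (4x4, takes a point from camera to tool coordinates, whose origin is the TCP and whose axes are the flange's). Camera axes: x right, y down, z forward; pixel columns grow to the right and rows downward; lengths in m; the calibration is good to about 2 mm. A picture is of the moment at which its call begins: read the wrist's pose just before it.
- order.finish_job(): hands the job in; it is judged then, once.
The state is a dict: "t": time; "joint_positions": joint angles; "joint_velocities": joint speeds; "joint_torque": joint torques, N m; "ee_pos": TCP position; "ee_rot": TCP orientation; "wrist_force": force on the tool from outside, world axes, zero at the start; "wrist_torque": the same for the moment, N m; "finger_gap": finger opening in m; "finger_force": force on a finger pad.
Only numpy, scipy, OpenCV 4.12 (cv2) and the standard library are available. Lean on these libraries where they do the work, as an engineer would, in place of code of your own. Each camera call takes 0.05 s, during which the arm holds its last target. There are 200 camera calls.

## Working session

There is one attempt and no reset: what is moved stays moved. The work goes in short steps, Python scripts to look and compute and a tool call to move; the robot and the scene stay as the last step left them, time stands still between calls to the robot, and variables do not carry over. Pictures are saved under pics/ and viewed, at most 10 in all, crops included, and the job is handed in when it is done.

Besides the shell and the picture viewer there is one more tool, called in YAML: its name, and indented under it one key for each argument. send_rows: Moves the arm, as the interface text tells. Scaled input: -1 to 1 covers 0.25 m each way for a shift and 180 degrees each way for a turn. Its arguments: {"type":"object","properties":{"rows":{"type":"string"},"force":{"type":"number"}},"required":["rows"]}

```bash
ls; mkdir -p pics
python3 - <<'E'
from cell import get_state, viewer, order, ctrl
import cv2,numpy as np
s=get_state(); print(s['t'],s['ee_pos'],s['ee_rot'],s['finger_gap'],ctrl.pinch_z)
for n in ("scene","top"):
    d=viewer.read_camera(n); cv2.imwrite(f'pics/{n}0.png',cv2.resize(d['pixels'],(800,600)))
    np.savez(f'{n}0.npz',**d); print(n,d['cam_to_world'].round(3).tolist(),d['mtx'].tolist())
E
```

```text
pics
0.0 [0.23747299 0.46770854 0.20987497] [[-8.91648157e-01  4.52728564e-01 -6.41185392e-04]
 [ 4.52729017e-01  8.91647192e-01 -1.31196521e-03]
 [-2.22529721e-05 -1.46009460e-03 -9.99998934e-01]] 0.08516206615437732 0.0187
scene [[0.856, -0.317, 0.408, 0.036], [-0.516, -0.526, 0.676, -0.873], [0.0, -0.79, -0.614, 0.997], [0.0, 0.0, 0.0, 1.0]] [[540.9109651924488, 0.0, 280.2268267608052], [0.0, 540.9109651924488, 208.32510320546191], [0.0, 0.0, 1.0]]
top [[0.394, -0.85, 0.35, 0.184], [-0.919, -0.36, 0.161, -0.182], [-0.011, -0.385, -0.923, 1.248], [0.0, 0.0, 0.0, 1.0]] [[383.72919109735824, 0.0, 278.1186600137107], [0.0, 383.72919109735824, 208.55590285643115], [0.0, 0.0, 1.0]]
```

View pics/scene0.png

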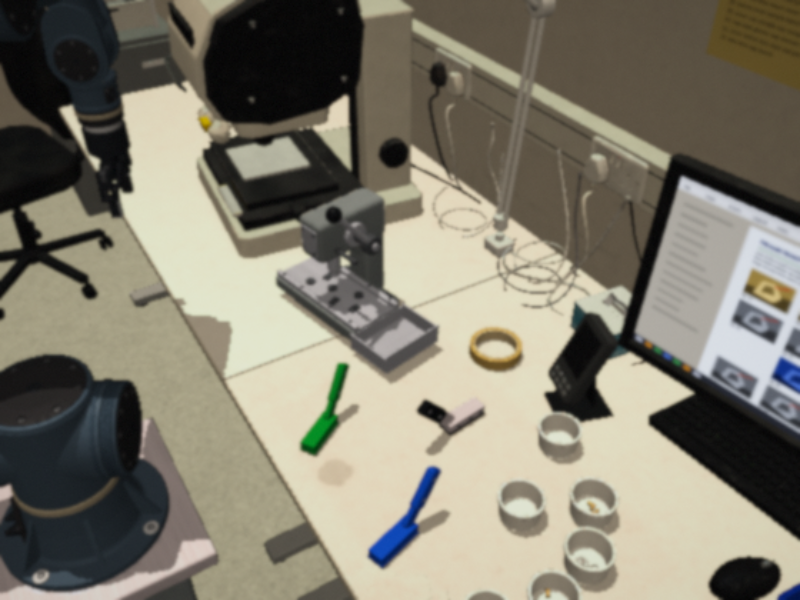

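View pics/top0.png

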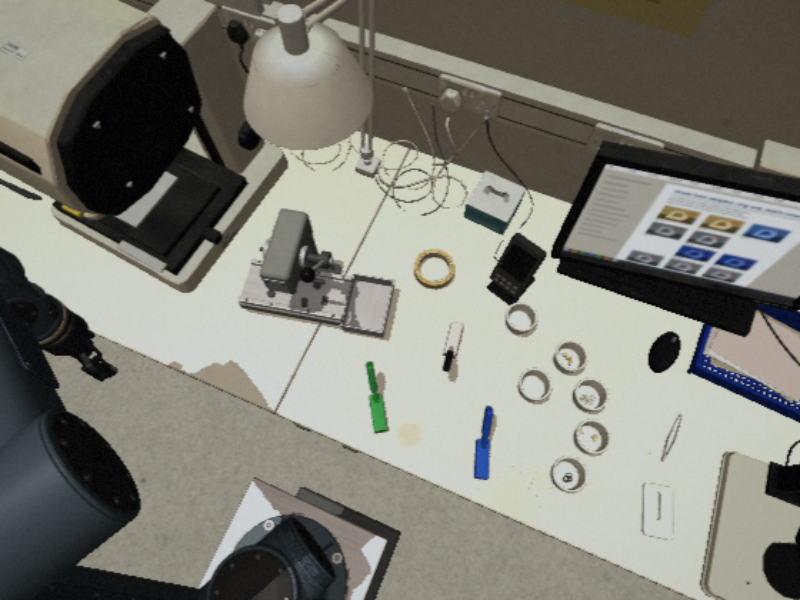

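The pictures show the press (top view, 290,260), with the pan on its right (370,305). The real scraper, white block and black handle, is at (452,345) with its handle toward the robot. The green and blue look-alikes are at (375,395) and (484,445), and the tape roll is at (435,268). Next I'll fit the press and scraper poses to the depth data.

```bash
cat > h.py <<'E'
import numpy as np,cv2
from scipy.optimize import least_squares
def cloud(d):
    z=d['range_z']; K=d['mtx']; v,u=np.mgrid[0:420,0:560]
    P=np.stack([(u-K[0,2])/K[0,0]*z,(v-K[1,2])/K[1,1]*z,z],-1)
    M=d['cam_to_world']; Q=P@M[:3,:3].T+M[:3,3]; Q[z<=0]=np.nan; return Q
def sdf(P,boxes):
    D=[]
    for b in boxes:
        b=np.array(b)/1000; lo,hi=b[0::2],b[1::2]
        q=np.abs(P-(lo+hi)/2)-(hi-lo)/2
        D.append(np.linalg.norm(np.maximum(q,0),axis=1)+np.minimum(q.max(1),0))
    return np.min(D,axis=0)
def loc(P,p):
    c,s=np.cos(p[2]),np.sin(p[2]); x,y=P[:,0]-p[0],P[:,1]-p[1]
    return np.c_[c*x+s*y,-s*x+c*y,P[:,2]]
def fit(P,boxes,p0,**k):
    f=lambda p:sdf(loc(P,p),boxes)
    return least_squares(f,p0,loss='soft_l1',f_scale=.004,x_scale=[.01,.01,.1],**k)
PRESS=[(-61,61,-125,125,0,50),(-61,-50,-125,125,50,58),(40,51,-125,125,50,58),(-62,107,-33,33,150,235),(54,107,-33,33,0,235),
 (-73,63,-226,-125,15,17),(-73,-71,-226,-125,15,52),(61,63,-226,-125,15,52),(-73,63,-226,-224,15,57)]
E
python3 - <<'E'
from h import *
for n in("top","scene"):
    d=np.load(n+'0.npz'); Q=cloud(d)
    pts={"top":dict(head=(292,215),pan=(370,303),scr=(455,335),scrh=(448,360),cup14=(521,319),cup5=(534,385),tape=(418,268),knob=(308,274),leftend=(243,303)),
    "scene":dict(head=(350,205),pan=(395,335),scr=(465,413),scrh=(432,410),cupA=(560,430),cupB=(520,500),knob=(333,215))}[n]
    for k,(u,v) in pts.items(): print(n,k,Q[int(v/1.4286),int(u/1.4286)].round(3))
E
```

```text
top head [0.658 0.28  0.235]
top pan [0.61  0.091 0.021]
top scr [ 0.616 -0.128  0.02 ]
top scrh [ 0.532 -0.137  0.095]
top cup14 [ 0.722 -0.259  0.003]
top cup5 [ 0.58  -0.338  0.002]
top tape [0.743 0.019 0.024]
top knob [0.522 0.161 0.304]
top leftend [0.485 0.36  0.046]
scene head [0.605 0.26  0.238]
scene pan [0.615 0.108 0.021]
scene scr [ 0.61  -0.135  0.023]
scene scrh [ 0.533 -0.147  0.086]
scene cupA [ 0.738 -0.235  0.006]
scene cupB [ 0.59  -0.315  0.003]
scene knob [0.521 0.154 0.299]
```

```bash
cat >> h.py <<'E'
def sfit(C,p0):
    th=np.deg2rad(40); c,s=np.cos(th),np.sin(th)
    def f(p):
        L=loc(C,p); a=sdf(L,[(-41,41,-14,14,0,22)])
        x,z=L[:,0]+.072,L[:,2]-.069
        H=np.c_[c*x+s*z,L[:,1],-s*x+c*z]
        b=sdf(H,[(-13.5,13.5,-8,8,-70,40)])
        return np.minimum(a,b)
    return least_squares(f,p0,loss='soft_l1',f_scale=.004,x_scale=[.01,.01,.1]),f
E
python3 - <<'E'
from h import *
np.set_printoptions(suppress=True)
Qs=[cloud(np.load(n+'0.npz')).reshape(-1,3) for n in("top","scene")]
for nm,C in (("top",Qs[0]),("scene",Qs[1]),("both",np.vstack(Qs))):
    C=C[~np.isnan(C[:,0])]
    c0=np.array([.6,.26])
    best=None
    for yaw in(-.6,-.4,-.2,0,.2):
        p=[.6,.24,yaw]
        for it in range(3):
            L=loc(C,p); m=(np.abs(L[:,0]-.02)<.11)&(L[:,1]>-.24)&(L[:,1]<.14)&(L[:,2]>.012)&(L[:,2]<.24)
            m&=~((L[:,1]<-.034)&(L[:,1]>-.125)&(L[:,2]>.07))
            r=fit(C[m],PRESS,p); p=r.x
        e=np.median(np.abs(r.fun))
        co=r.cost/m.sum()
        if best is None or co<best[0]: best=(co,e,p,m.sum())
    print(nm,"press",best[2].round(4),np.rad2deg(best[2][2]).round(2),best[1])
    m=(np.abs(C[:,0]-.58)<.14)&(np.abs(C[:,1]+.135)<.07)&(C[:,2]>.01)&(C[:,2]<.16)
    for y in(-.3,0,.3):
        r,f=sfit(C[m],[.61,-.13,y]);print("scr",r.x.round(4),np.rad2deg(r.x[2]).round(2),r.cost,np.median(abs(f(r.x))),m.sum())
    print(C[m].min(0),C[m].max(0))
E
```

```text
top press [0.568  0.2608 0.2185] 12.52 0.0015381944322498016
scr [ 0.6083 -0.1303  0.1332] 7.63 0.0007397102526916902 0.001289459459218524 265
scr [ 0.6087 -0.1298  0.1082] 6.2 0.000737574269076269 0.0013984289450834422 265
scr [ 0.6083 -0.1303  0.1332] 7.63 0.0007397102526916901 0.001289459459218524 265
[ 0.50763547 -0.14976628  0.01007064] [ 0.6503792  -0.0810689   0.10168714]
scene press [0.5697 0.2608 0.2175] 12.46 0.0016979521040836072
scr [ 0.6113 -0.1286  0.1331] 7.62 0.001204509332040123 0.0013517851824734724 584
scr [ 0.6113 -0.1286  0.1331] 7.62 0.0012045093320575543 0.0013517938589256628 584
scr [ 0.6099 -0.1331  0.2666] 15.28 0.002853675793244992 0.002285452240464835 584
[ 0.50976295 -0.15196477  0.0100171 ] [ 0.65295581 -0.10917452  0.10325472]
both press [0.5691 0.2608 0.217 ] 12.43 0.0016479847669814696
scr [ 0.6076 -0.1317  0.2444] 14.0 0.00440445986276095 0.0022936964633030396 849
scr [ 0.6098 -0.1289  0.1303] 7.47 0.0019879810424793436 0.001419347967785112 849
scr [ 0.608  -0.1319  0.2481] 14.22 0.0044029744328773135 0.0023219672606276283 849
[ 0.50763547 -0.15196477  0.0100171 ] [ 0.65295581 -0.0810689   0.10325472]
```

```bash
cat >> h.py <<'E'
from scipy.spatial.transform import Rotation as Ro
PR=(.569,.2608,12.45)
def w(p,loc_): # frame (x,y,yawdeg), local point m -> world
    return Ro.from_euler('z',p[2],degrees=True).apply(loc_)+[p[0],p[1],0]
def leanR(yaw,lean): # tool y = frame y, tool leaning back by lean deg
    a=np.deg2rad(lean); s,c=np.sin(a),np.cos(a)
    return Ro.from_euler('z',yaw,degrees=True).as_matrix()@np.array([[-c,0,s],[0,1,0],[-s,0,-c]])
def row(pos,R,cur=None):
    if cur is None:
        from cell import get_state
        s=get_state(); cur=(s['ee_pos'],s['ee_rot'])
    p0,R0=cur
    d=R0.T@(np.array(pos)-p0)/.25; t=Ro.from_matrix(R0.T@R).as_rotvec()/np.pi
    return ' '.join('%.3f'%x for x in np.r_[d,t])
E
python3 - <<'E'
from h import *
S=(.610,-.129,7.5)
R=leanR(7.5,40); g=w(S,np.array([-.072,0,.069])); tcp=g+.0187*R[:,2]
print(g,tcp, tcp-.12*R[:,2])
print(row(tcp-.12*R[:,2],R));
E
```

```text
[ 0.53861597 -0.13839789  0.069     ] [ 0.55053326 -0.13682894  0.05467497] [ 0.47405865 -0.14689702  0.1466003 ]
-1.957 -1.764 0.256 -0.067 -0.216 -0.183
```

send_rows:
  rows: "1 -0.98 -0.88 -0.1 -0.02 -0.06 -0.1;1 -0.98 -0.88 -0.1 -0.02 -0.06 -0.1;1 -0.98 -0.88 -0.1 -0.02 -0.06 -0.1;1 -0.98 -0.88 -0.1 -0.02 -0.06 -0.1;1 -0.98 -0.88 -0.1 -0.02 -0.06 -0.1;1 -0.98 -0.88 -0.1 -0.02 -0.06 -0.1;1 -0.98 -0.88 -0.1 -0.02 -0.06 -0.1;1 -0.98 -0.88 -0.1 -0.02 -0.06 -0.1;1 -0.98 -0.88 -0.1 -0.02 -0.06 -0.1"

```text
t: 1.0
ee_pos: [0.3566, 0.1604, 0.2355]
ee_rot: [[-0.968, 0.153, 0.197], [0.157, 0.988, 0.002], [-0.194, 0.032, -0.98]]
wrist_force: [0.1, 0.2, -0.7]
finger_gap: 0.0853
finger_force: 0.0
```

Run:
```python
from h import *
from cell import get_state
s=get_state();print(s['t'],s['ee_pos'],s['joint_positions'])
R=leanR(7.5,40);tcp=np.array([.5505,-.1368,.0547])
print(row(tcp-.12*R[:,2],R));
```

```text
1.0 [0.35660329 0.16040021 0.23549343] [ 28.68276368  -8.25431751 -21.75494158  66.48165694  -5.33108665
  37.22575992]
-0.579 -1.153 0.439 -0.030 -0.158 -0.087
```

send_rows:
  rows: "1 -0.5 -1 0.3 -0.03 -0.158 -0.087;1 -0.5 -1 0.3 -0.03 -0.158 -0.087;1 -0.5 -1 0.3 -0.03 -0.158 -0.087;1 -0.5 -1 0.3 -0.03 -0.158 -0.087;1 -0.5 -1 0.3 -0.03 -0.158 -0.087;1 -0.5 -1 0.3 -0.03 -0.158 -0.087;1 -0.5 -1 0.3 -0.03 -0.158 -0.087;1 -0.5 -1 0.3 -0.03 -0.158 -0.087;1 -0.5 -1 0.3 -0.03 -0.158 -0.087"

```text
t: 1.9
ee_pos: [0.4545, -0.1052, 0.1771]
ee_rot: [[-0.76, -0.131, 0.636], [-0.1, 0.991, 0.085], [-0.642, 0.001, -0.767]]
wrist_force: [-0.2, 0.4, -0.4]
finger_gap: 0.0855
finger_force: 0.0
```

Run:
```python
from h import *
from cell import get_state,viewer
s=get_state();print(s['t'],s['ee_pos'],s['joint_positions'])
R=leanR(7.5,40);tcp=np.array([.5505,-.1368,.0547])
print(row(tcp-.12*R[:,2],R),'|',row(tcp,R)); 
d=viewer.read_camera('wrist'); cv2.imwrite('pics/w1.png',d['pixels'])
M=np.eye(4);M[:3,:3]=s['ee_rot'];M[:3,3]=s['ee_pos']
d['cam_to_world']=M@d['T_tool_cam']; C=cloud(d).reshape(-1,3);C=C[~np.isnan(C[:,0])]
m=(np.abs(C[:,0]-.58)<.1)&(np.abs(C[:,1]+.135)<.06)&(C[:,2]>.01)&(C[:,2]<.16); print(m.sum(), len(C))
if m.sum()>50:
  r,f=sfit(C[m],[.61,-.129,.13]);print(r.x,np.rad2deg(r.x[2]),np.median(abs(f(r.x))))
```

```text
1.9 [ 0.45450907 -0.1051528   0.17705005] [-28.40218549 -13.78907811 -48.97874253  20.70290259  22.18385385
 -29.02113517]
0.035 -0.176 0.129 0.000 -0.000 -0.000 | 0.035 -0.176 0.609 0.000 -0.000 -0.000
1492 234279
[ 0.6112488  -0.1295859   0.14221164] 8.148126656163443 0.0007977126357351363
```

View pics/w1.png

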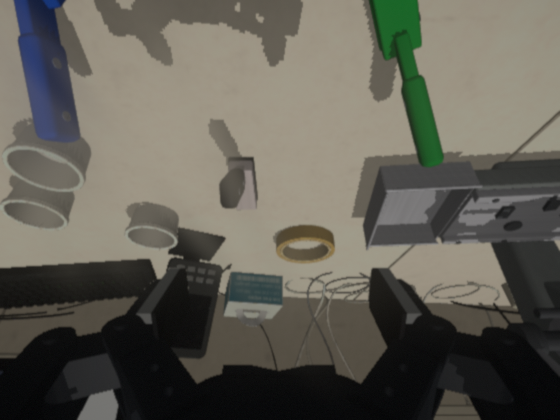

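The wrist view shows the scraper end-on at (238,188), clear of the tape roll and pan. Its fit, (0.611, -0.1295, 8°), agrees with the other cameras. I'll go in and grip it.

send_rows:
  rows: "1 0.035 -0.178 0.12 0 0 0.003;1 0.035 -0.178 0.12 0 0 0.003;1 0.035 -0.178 0.22 0 0 0.003;1 0.035 -0.178 0.32 0 0 0.003;1 0.035 -0.178 0.42 0 0 0.003;1 0.035 -0.178 0.5 0 0 0.003;1 0.035 -0.178 0.56 0 0 0.003;1 0.035 -0.178 0.612 0 0 0.003;1 0.035 -0.178 0.612 0 0 0.003;1 0.035 -0.178 0.612 0 0 0.003"
  force: 60

```text
t: 2.95
ee_pos: [0.5514, -0.1351, 0.0557]
ee_rot: [[-0.76, -0.128, 0.638], [-0.095, 0.992, 0.087], [-0.643, 0.006, -0.766]]
wrist_force: [-0.0, 0.3, -0.1]
finger_gap: 0.0855
finger_force: 0.0
```

send_rows:
  rows: "-1 0 0 0 0 0 0;-1 0 0 0 0 0 0;-1 0 0 0 0 0 0;-1 0 0 0 0 0 0;-1 0 0 0 0 0 0;-1 0 0 0 0 0 0;-1 0 0 0 0 0 0;-1 0 0 0 0 0 0;-1 0 0 0 0 0 0;-1 0 0 0 0 0 0"
  force: 60

```text
t: 3.95
ee_pos: [0.5517, -0.1374, 0.0559]
ee_rot: [[-0.759, -0.125, 0.639], [-0.093, 0.992, 0.084], [-0.644, 0.005, -0.765]]
wrist_force: [-3.4, -0.6, 6.6]
finger_gap: 0.015
finger_force: 60.6
```

Run:
```python
from h import *
from cell import get_state,viewer
s=get_state();print(s['t'],s['ee_pos'],s['ee_rot'],s['joint_positions'],s['finger_gap'])
for n in("top","scene"):
    C=cloud(viewer.read_camera(n)).reshape(-1,3);C=C[~np.isnan(C[:,0])]
    m=(np.abs(C[:,0]-.63)<.05)&(np.abs(C[:,1]+.129)<.04)&(C[:,2]>.01)&(C[:,2]<.03)
    r,f=sfit(C[m],[.61,-.129,.13]);print(m.sum(),r.x,np.rad2deg(r.x[2]),np.median(abs(f(r.x))))
```

```text
3.95 [ 0.55172851 -0.13739101  0.05590522] [[-0.75910941 -0.12511674  0.63882603]
 [-0.09267224  0.99213085  0.08419164]
 [-0.6443328   0.00470923 -0.76473072]] [-25.72208083   9.52380557 -52.94083545  -7.64095942  20.67726343
 -26.19192573] 0.014977553488240926
155 [ 0.6076327  -0.12962772  0.12600041] 7.219291633099588 0.001365946895753846
285 [ 0.60935335 -0.12989841  0.1348021 ] 7.723591200570653 0.0014163643199880185
```

Run:
```python
from h import *
P=(PR[0],PR[1],np.deg2rad(PR[2]))
for n in("top","scene"):
    d=np.load(n+'0.npz'); Q=cloud(d); C=Q.reshape(-1,3); L=loc(C,P).reshape(420,560,3)
    m=(L[...,0]>-.045)&(L[...,0]<.035)&(L[...,1]>-.12)&(L[...,1]<.122)&(L[...,2]<.065)&(L[...,2]>.03)
    g=d['pixels'].mean(2); print(n,m.sum(),np.percentile(g[m],[5,25,50,75]), 'floor z',np.median(L[m][:,2]))
    k=(m&(g<np.median(g[m])*.62)).astype('u1')
    nn,lab,st,ce=cv2.connectedComponentsWithStats(k)
    for i in range(1,nn):
        if st[i,4]>3: print(st[i,4],(np.nanmean(L[lab==i],0)*1000).round(), (L[lab==i][:,1].max()*1000).round())
    # obstacles left of press
    o=(L[...,1]>.13)&(L[...,0]>-.25)&(L[...,0]<.15)&(L[...,2]>.03)&(L[...,1]<.4)
    A=L[o]; 
    for a in np.arange(-.25,.15,.05):
        b=A[(A[:,0]>=a)&(A[:,0]<a+.05)]
        if len(b): print('x',a.round(2),'ymin',b[:,1].min().round(3),'z',b[b[:,1].argmin(),2].round(3))
```

```text
top 1101 [ 56.66666667 102.66666667 112.33333333 179.        ] floor z 0.05122517378746916
22 [ 13. -47.  55.] -36.0
4 [-20.  54.  55.] 57.0
4 [-33.  50.  56.] 52.0
18 [-20. -74.  55.] -67.0
25 [-34. -28.  54.] -20.0
x -0.25 ymin 0.244 z 0.545
x -0.05 ymin 0.247 z 0.053
x -0.0 ymin 0.228 z 0.071
x 0.05 ymin 0.195 z 0.102
x 0.1 ymin 0.194 z 0.043
scene 1327 [ 63.         100.66666667 128.66666667 174.5       ] floor z 0.05180564326407511
6 [11. 41. 55.] 44.0
8 [-27.  51.  56.] 56.0
20 [-8.  2. 56.] 13.0
31 [ 16. -50.  56.] -39.0
33 [-33. -32.  56.] -18.0
23 [-19. -75.  56.] -62.0
x -0.25 ymin 0.241 z 0.54
x -0.05 ymin 0.245 z 0.056
x -0.0 ymin 0.225 z 0.032
x 0.05 ymin 0.195 z 0.123
x 0.1 ymin 0.221 z 0.097
```

```bash
cat >> h.py <<'E'
G_p=np.array([.55173,-.13739,.05590]); G_R=np.array([[-.75911,-.12512,.63883],[-.09267,.99213,.08419],[-.64433,.00471,-.76473]])
SG=(.6095,-.1297,7.4)
RS=Ro.from_euler('z',SG[2],degrees=True).as_matrix()
T_R=RS.T@G_R; T_p=RS.T@(G_p-[SG[0],SG[1],0])
def scr(l,yaw=PR[2],fr=PR): # scraper underside at frame-local l -> TCP pose
    Rw=Ro.from_euler('z',yaw,degrees=True).as_matrix(); return w(fr,np.array(l))+Rw@T_p, Rw@T_R
def scr_now():
    from cell import get_state
    s=get_state(); Rw=s['ee_rot']@T_R.T; p=s['ee_pos']-Rw@T_p
    return loc(p[None],(PR[0],PR[1],np.deg2rad(PR[2])))[0]*1000, Ro.from_matrix(Ro.from_euler('z',-PR[2],degrees=True).as_matrix()@Rw).as_rotvec(degrees=True), s
E
python3 - <<'E'
from h import *
c=(G_p,G_R)
print(row(G_p+[0,0,.12],G_R)); print(row(*scr([-.13,-.25,.11],7.4)))
print(row(*scr([-.13,-.1,.11]),cur=scr([-.13,-.25,.11],7.4)))
print(row(*scr([-.13,.105,.11]),cur=scr([-.13,-.1,.11])), '|',row(*scr([-.005,.105,.09]),cur=scr([-.13,.105,.11])))
E
```

```text
-0.309 0.002 -0.367 -0.000 -0.000 -0.000
0.017 0.529 -0.587 -0.000 -0.000 -0.000
0.043 0.577 -0.033 -0.018 0.000 -0.021
0.005 0.820 0.001 0.000 -0.000 -0.000 | -0.331 0.001 0.383 0.000 -0.000 -0.000
```

send_rows:
  rows: "-1 -0.08 0 -0.09 0 0 0;-1 -0.18 0 -0.2 0 0 0;-1 -0.3 0 -0.35 0 0 0;-1 -0.3 0 -0.37 0 0 0;-1 -0.2 0.2 -0.45 0 0 0;-1 -0.1 0.36 -0.52 0 0 0;-1 0 0.5 -0.58 0 0 0;-1 0.017 0.53 -0.587 0 0 0;-1 0.017 0.53 -0.587 0 0 0"

```text
t: 4.95
ee_pos: [0.4352, -0.0169, 0.1637]
ee_rot: [[-0.761, -0.127, 0.636], [-0.094, 0.992, 0.086], [-0.642, 0.006, -0.767]]
wrist_force: [0.6, 0.0, -2.2]
finger_gap: 0.015
finger_force: 60.6
```

send_rows:
  rows: "-1 0.02 0.19 -0.01 -0.006 0 -0.007;-1 0.03 0.38 -0.02 -0.012 0 -0.014;-1 0.043 0.577 -0.033 -0.018 0 -0.021;-1 0.05 0.74 -0.033 -0.018 0 -0.021;-1 0.05 0.9 -0.033 -0.018 0 -0.021;-1 0.05 0.98 -0.033 -0.018 0 -0.021;-1 0.05 0.98 -0.033 -0.018 0 -0.021"

```text
t: 5.65
ee_pos: [0.3923, 0.2283, 0.1656]
ee_rot: [[-0.747, -0.218, 0.628], [-0.162, 0.976, 0.146], [-0.644, 0.007, -0.765]]
wrist_force: [0.5, -1.0, -3.5]
finger_gap: 0.0151
finger_force: 60.8
```

Run:
```python
from h import *
a,b,s=scr_now(); print(s['t'],a,b,s['joint_positions'],s['wrist_force'],s['finger_gap'])
print(row(*scr([-.13,.105,.11])),'|',row(*scr([-.005,.105,.09])))
```

```text
5.65 [-121.28979544    7.00249718  109.68229461] [ 0.12800879 -0.01013477  0.35706439] [ 44.05113187 -15.55983647 -52.4786414   17.22802389 -19.37745232
  25.2790336 ] [ 0.47019541 -0.97248461 -3.53504271] 0.015117000190979994
0.027 0.394 -0.021 0.002 0.000 0.001 | -0.304 0.392 0.363 0.002 0.000 0.001
```

send_rows:
  rows: "-1 0.015 0.2 -0.01 0 0 0.001;-1 0.027 0.39 -0.021 0.002 0 0.001;-1 0.027 0.392 -0.021 0.002 0 0.001;-1 -0.08 0.392 0.11 0.002 0 0.001;-1 -0.2 0.392 0.25 0.002 0 0.001;-1 -0.304 0.392 0.363 0.002 0 0.001;-1 -0.304 0.392 0.363 0.002 0 0.001;-1 -0.304 0.392 0.363 0.002 0 0.001;-1 -0.304 0.392 0.363 0.002 0 0.001"

```text
t: 6.55
ee_pos: [0.4857, 0.3418, 0.1442]
ee_rot: [[-0.75, -0.204, 0.629], [-0.155, 0.979, 0.132], [-0.643, 0.002, -0.766]]
wrist_force: [0.2, 0.1, -2.7]
finger_gap: 0.0152
finger_force: 61.2
```

Run:
```python
from h import *
from cell import viewer
a,b,s=scr_now(); print(s['t'],a,b,s['joint_positions'],s['wrist_force'],s['finger_gap'])
print(row(*scr([-.005,.105,.06])),'|',row(*scr([-.005,.105,.050])))
for n in("top","scene","wrist"):
    d=viewer.read_camera(n)
    if n=='wrist':
        M=np.eye(4);M[:3,:3]=s['ee_rot'];M[:3,3]=s['ee_pos'];d['cam_to_world']=M@d['T_tool_cam']
    np.savez(n+'2.npz',**d); cv2.imwrite(f'pics/{n}2.png',d['pixels'])
    C=cloud(d).reshape(-1,3)
    C=C[~np.isnan(C[:,0])]; P=(PR[0],PR[1],np.deg2rad(PR[2])); L=loc(C,P)
    m=(L[:,0]>-.015)&(L[:,0]<.06)&(abs(L[:,1]-.105)<.03)&(L[:,2]>.07)&(L[:,2]<.13)
    B=L[m]; 
    if m.sum()<15: print(n,m.sum()); continue
    C2=C[m]-[0,0,a[2]/1000]
    r,f=sfit(C2,[*w(PR,a/1000)[:2],P[2]]); q=loc(np.r_[r.x[:2],0][None],P)[0]*1000
    print(n,m.sum(),q,np.rad2deg(r.x[2])-PR[2],np.median(abs(f(r.x))),'zmed',np.median(B[:,2]),'xmax',np.percentile(B[:,0],97))
    # press refit
    m=(np.abs(L[:,0]-.02)<.11)&(L[:,1]>-.24)&(L[:,1]<.085)&(L[:,2]>.012)&(L[:,2]<.24)&~((L[:,1]<-.034)&(L[:,1]>-.125)&(L[:,2]>.07))&~((L[:,0]<-.065)&(L[:,2]>.07))
    r=fit(C[m],PRESS,P); print('press',r.x,np.rad2deg(r.x[2]),np.median(abs(r.fun)))
```

```text
6.55 [-5.72277267 96.57971945 88.15149218] [-0.1718158   0.13292133 -0.48848096] [ 46.86560187   2.80478777 -41.19629797  11.51106874 -21.62825555
  28.36603837] [ 0.19288647  0.13706386 -2.71234017] 0.015215432717832317
0.071 0.031 0.088 -0.002 -0.001 -0.001 | 0.097 0.031 0.119 -0.002 -0.001 -0.001
top 131 [-11.29443452  95.60571726   0.        ] 0.7922405898134581 0.0012897687507944702 zmed 0.10929678524018627 xmax 0.029918685076459443
press [0.56846927 0.26098495 0.21471618] 12.302330954429562 0.0015596379315051673
scene 25 [-45.24138264 103.96965175   0.        ] -14.27307579895848 0.0011088018552972423 zmed 0.109538168097284 xmax -0.0024624396662286108
press [0.57009298 0.26094099 0.21480013] 12.30714091549242 0.0017580526567843452
wrist 66 [-16.75112569  96.13399042   0.        ] -0.8326571968404402 0.0005819181420319815 zmed 0.10893305483565638 xmax 0.021800504513312863
press [0.57102798 0.25763126 0.19918376] 11.412388892835388 0.0011315863602282868
```

Run:
```python
import cv2,numpy as np
a=cv2.imread('pics/wrist2.png'); b=cv2.imread('pics/top2.png')
t=b[150:260,150:290]; t=cv2.resize(t,(800,600)[:2],interpolation=cv2.INTER_CUBIC)[:, :]
cv2.imwrite('pics/c2.png',np.vstack([cv2.resize(a,(400,300)),cv2.resize(b[150:255,140:280],(400,300),interpolation=cv2.INTER_CUBIC)]))
```

```text
(no output)
```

View pics/c2.png

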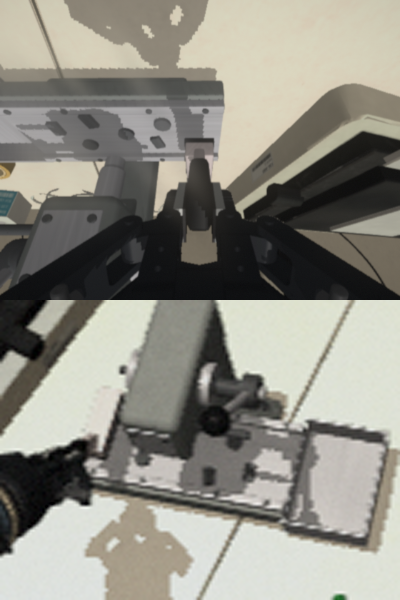

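The view shows the block held just over the channel's left end (wrist 199,150) and the chips in the channel to the left of it. I'll settle, then measure the block and rail extents in the wrist depth.

send_rows:
  rows: "-1 0.05 0.025 0.05 -0.002 -0.001 -0.001;-1 0.05 0.025 0.05 -0.002 -0.001 -0.001;-1 0.05 0.025 0.05 -0.002 -0.001 -0.001;-1 0.05 0.025 0.05 -0.002 -0.001 -0.001;-1 0.05 0.025 0.05 -0.002 -0.001 -0.001"

```text
t: 7.2
ee_pos: [0.4834, 0.3493, 0.1286]
ee_rot: [[-0.746, -0.211, 0.632], [-0.157, 0.977, 0.141], [-0.647, 0.006, -0.762]]
wrist_force: [-0.0, -0.5, -2.2]
finger_gap: 0.0151
finger_force: 61.2
```

```bash
cat > meas.py <<'E'
from h import *
from cell import viewer
np.set_printoptions(suppress=True,precision=2)
a,b,s=scr_now(); print(s['t'],a,b,s['wrist_force'])
print(row(*scr([-.005,.105,.06])),'|',row(*scr([-.005,.105,.050])))
P=(PR[0],PR[1],np.deg2rad(PR[2]))
for n in("wrist","top"):
    d=viewer.read_camera(n)
    if n=='wrist':
        M=np.eye(4);M[:3,:3]=s['ee_rot'];M[:3,3]=s['ee_pos'];d['cam_to_world']=M@d['T_tool_cam']
    np.savez(n+'3.npz',**d)
    Q=cloud(d).reshape(-1,3); L=loc(Q,P)*1000; L=L[~np.isnan(L[:,0])]
    zt=a[2]+22
    B=L[(abs(L[:,2]-zt)<4)&(abs(L[:,1]-a[1])<22)&(abs(L[:,0])<70)]
    print(n,'block top n',len(B),'x',np.percentile(B[:,0],[1,50,99]),'y',np.percentile(B[:,1],[1,50,99]),'z',np.median(B[:,2]))
    for lo,hi in((-100,-60),(-60,0),(0,60),(60,85),(126,128)):
        S=L[(L[:,1]>lo)&(L[:,1]<hi)]
        h=[]
        for x0,x1 in((-75,-45),(35,60)):
            r=S[(S[:,0]>x0)&(S[:,0]<x1)&(S[:,2]>54.5)&(S[:,2]<62)]; h.append((len(r),*np.percentile(r[:,0],[2,98]).round(1)) if len(r)>5 else None)
        f=S[(abs(S[:,0]+5)<35)&(abs(S[:,2]-50)<8)]
        print(lo,h,'floor',np.median(f[:,2]) if len(f) else None)
E
python3 meas.py
```

```text
7.2 [ -6.01 105.09  72.96] [ 0.09 -0.23 -0.06] [-0.03 -0.53 -2.2 ]
0.029 -0.001 0.042 0.000 0.001 -0.001 | 0.055 -0.001 0.072 0.000 0.001 -0.001
wrist block top n 528 x [-57.42 -42.82   5.6 ] y [ 90.94 105.84 118.59] z 94.13896070029139
-100 [(640, np.float64(-60.4), np.float64(-49.1)), (318, np.float64(40.5), np.float64(50.3))] floor 50.426157196720666
-60 [(1065, np.float64(-59.9), np.float64(-49.7)), (482, np.float64(40.8), np.float64(56.8))] floor 50.44542440747994
0 [(1067, np.float64(-59.6), np.float64(-48.9)), (631, np.float64(41.3), np.float64(57.9))] floor 50.46153202635867
60 [(450, np.float64(-59.3), np.float64(-48.1)), (205, np.float64(41.7), np.float64(53.2))] floor 50.29790509832836
126 [None, None] floor None
top block top n 153 x [-49.78  -3.4   31.65] y [ 89.88 101.46 118.59] z 94.76221294448295
-100 [(38, np.float64(-62.3), np.float64(-49.1)), (32, np.float64(38.7), np.float64(50.4))] floor 50.80042423191622
-60 [(55, np.float64(-61.8), np.float64(-46.5)), (21, np.float64(38.9), np.float64(52.7))] floor 51.350664357886714
0 [(53, np.float64(-61.8), np.float64(-49.9)), None] floor 51.272052411577285
60 [(24, np.float64(-60.1), np.float64(-48.2)), None] floor 50.79433152570911
126 [None, None] floor None
```

```bash
sed -i 's/^PR=.*/PR=(.5692,.2608,12.3)/' h.py
python3 - <<'E'
from h import *
a,b,s=scr_now();print(a,b)
for z in(.060,.055,.050,.048):print(row(*scr([-.0045,.105,z])))
E
```

```text
[ -6.57426311 104.97394264  72.67638402] [ 0.08458744 -0.20872288  0.08131407]
0.025 0.000 0.044 0.001 0.001 0.000
0.038 0.000 0.059 0.001 0.001 0.000
0.051 0.000 0.074 0.001 0.001 0.000
0.056 0.000 0.080 0.001 0.001 0.000
```

send_rows:
  rows: "-1 0.01 0 0.03 0.001 0.001 0;-1 0.025 0 0.044 0.001 0.001 0;-1 0.03 0 0.05 0.001 0.001 0;-1 0.035 0 0.056 0.001 0.001 0;-1 0.038 0 0.059 0.001 0.001 0;-1 0.041 0 0.063 0.001 0.001 0;-1 0.044 0 0.066 0.001 0.001 0;-1 0.047 0 0.07 0.001 0.001 0;-1 0.047 0 0.07 0.001 0.001 0"

```text
t: 8.2
ee_pos: [0.4855, 0.3497, 0.1069]
ee_rot: [[-0.748, -0.209, 0.63], [-0.158, 0.978, 0.137], [-0.644, 0.003, -0.765]]
wrist_force: [0.5, 0.2, -1.9]
finger_gap: 0.0151
finger_force: 61.4
```

```bash
python3 meas.py
```

```text
8.2 [ -4.52 104.77  50.99] [-0.07 -0.01 -0.03] [ 0.54  0.22 -1.9 ]
-0.022 0.001 -0.029 -0.000 0.000 0.000 | 0.004 0.000 0.002 -0.000 0.000 0.000
wrist block top n 528 x [-55.67 -41.18   6.52] y [ 90.67 105.57 118.34] z 72.29807141756298
-100 [(480, np.float64(-60.3), np.float64(-49.6)), (322, np.float64(40.4), np.float64(50.1))] floor 50.44737560719084
-60 [(1180, np.float64(-60.2), np.float64(-49.0)), (627, np.float64(40.9), np.float64(56.9))] floor 50.40357894804606
0 [(1143, np.float64(-60.0), np.float64(-48.7)), (656, np.float64(41.1), np.float64(57.9))] floor 50.452162321563605
60 [(456, np.float64(-59.7), np.float64(-49.4)), (189, np.float64(41.0), np.float64(51.7))] floor 50.26311302021061
126 [None, None] floor None
top block top n 139 x [-48.19  -4.23  33.32] y [ 89.27 100.67 117.86] z 72.74916677190734
-100 [(39, np.float64(-61.8), np.float64(-50.4)), (39, np.float64(37.5), np.float64(50.1))] floor 51.01577638071575
-60 [(59, np.float64(-62.4), np.float64(-48.9)), (23, np.float64(38.8), np.float64(52.7))] floor 51.47725864815056
0 [(59, np.float64(-61.7), np.float64(-49.0)), None] floor 50.831052601650995
60 [(25, np.float64(-61.0), np.float64(-47.3)), None] floor 51.583060424379994
126 [None, None] floor None
```

send_rows:
  rows: "-1 0.002 0 0.002 0 0 0;-1 0.004 0 0.004 0 0 0;-1 0.005 0 0.006 0 0 0;-1 0.005 0 0.006 0 0 0;-1 0.005 0 0.006 0 0 0"

```text
t: 8.8
ee_pos: [0.4861, 0.3502, 0.1061]
ee_rot: [[-0.747, -0.209, 0.631], [-0.157, 0.978, 0.138], [-0.646, 0.004, -0.763]]
wrist_force: [-4.2, -0.9, 5.9]
finger_gap: 0.015
finger_force: 62.5
```

Run:
```python
from h import *
a,b,s=scr_now();print(a,b,s['wrist_force'],s['wrist_torque'])
```

```text
[ -3.75660205 105.1277997   50.29538548] [-0.02938694 -0.12243822 -0.04502521] [-4.19816704 -0.91075701  5.86898234] [-0.21585238  0.12524476 -0.12001698]
```

Run:
```python
from h import *
a,b,s=scr_now()
for y in(.0,-.085): print(row(s['ee_pos']+Ro.from_euler('z',12.2,degrees=True).apply([-.0004,y,0]),s['ee_rot']))
```

```text
0.001 -0.000 -0.001 0.000 0.000 0.000
-0.000 -0.340 -0.002 0.000 0.000 0.000
```

send_rows:
  rows: "-1 0 -0.015 0 0 0 0;-1 0 -0.045 0 0 0 0;-1 0 -0.075 0 0 0 0;-1 0 -0.105 0 0 0 0;-1 0 -0.135 0 0 0 0;-1 0 -0.165 -0.001 0 0 0;-1 0 -0.195 -0.001 0 0 0;-1 0 -0.225 -0.001 0 0 0;-1 0 -0.255 -0.001 0 0 0;-1 0 -0.28 -0.001 0 0 0;-1 0 -0.3 -0.002 0 0 0;-1 0 -0.3 -0.002 0 0 0"

```text
t: 10.0
ee_pos: [0.5017, 0.2757, 0.106]
ee_rot: [[-0.747, -0.208, 0.631], [-0.156, 0.978, 0.137], [-0.646, 0.004, -0.763]]
wrist_force: [-1.3, 2.0, 7.2]
finger_gap: 0.0151
finger_force: 62.4
```

Run:
```python
from h import *
from cell import viewer
a,b,s=scr_now();print(a,b,s['wrist_force'],s['wrist_torque'],s['finger_gap'])
d=viewer.read_camera('scene');cv2.imwrite('pics/s4.png',cv2.resize(d['pixels'][110:275,180:320],(700,600),interpolation=cv2.INTER_CUBIC))
```

```text
[-4.4090882  28.99454978 50.24869856] [-0.03696469 -0.11283915 -0.08253907] [-1.25081621  1.98127217  7.2422671 ] [ 0.40898703 -0.40434541  0.44300868] 0.015088030529829275
```

View pics/s4.png

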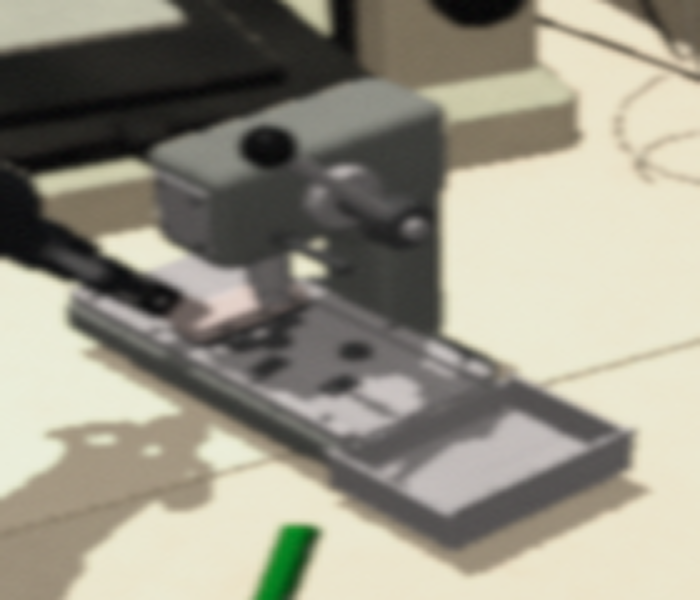

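The block (230,305) is in the channel and pushing the chips ahead of it, with low forces. I'll continue the sweep.

send_rows:
  rows: "-1 0 -0.015 0 0 0 0;-1 0 -0.045 0 0 0 0;-1 0 -0.075 0 0 0 0;-1 0 -0.105 0 0 0 0;-1 0 -0.135 0 0 0 0;-1 0 -0.165 -0.001 0 0 0;-1 0 -0.195 -0.001 0 0 0;-1 0 -0.225 -0.001 0 0 0;-1 0 -0.255 -0.001 0 0 0;-1 0 -0.285 -0.001 0 0 0;-1 0 -0.315 -0.002 0 0 0;-1 0 -0.33 -0.002 0 0 0"

```text
t: 11.25
ee_pos: [0.5183, 0.1953, 0.106]
ee_rot: [[-0.747, -0.209, 0.631], [-0.157, 0.978, 0.138], [-0.646, 0.005, -0.764]]
wrist_force: [0.6, 3.6, 5.6]
finger_gap: 0.0149
finger_force: 62.1
```

Run:
```python
from h import *
a,b,s=scr_now();print(a,b,s['wrist_force'],s['wrist_torque'],s['finger_gap'],s['joint_positions'])
```

```text
[ -5.2643826  -52.9875413   50.22731485] [-0.01095686 -0.10193315 -0.01195501] [0.60897543 3.61182794 5.58922148] [ 1.0143275  -0.26211251  0.88246139] 0.014879148813454368 [ 25.6890679    0.25119903 -53.37748483  -3.08063128  -8.54668099
  10.63840705]
```

send_rows:
  rows: "-1 0 -0.02 0 0 0 0;-1 0 -0.05 0 0 0 0;-1 -0.001 -0.08 0.001 0 0 0;-1 -0.001 -0.11 0.001 0 0 0;-1 -0.001 -0.14 0 0 0 0;-1 -0.001 -0.17 0 0 0 0;-1 -0.001 -0.2 0 0 0 0;-1 -0.001 -0.23 0 0 0 0;-1 -0.001 -0.26 0 0 0 0;-1 -0.001 -0.3 -0.002 0 0 0;-1 -0.001 -0.34 -0.003 0 0 0;-1 -0.001 -0.355 -0.004 0 0 0"

```text
t: 12.45
ee_pos: [0.5357, 0.1074, 0.1056]
ee_rot: [[-0.749, -0.208, 0.629], [-0.157, 0.978, 0.136], [-0.644, 0.003, -0.765]]
wrist_force: [0.0, -2.5, -3.2]
finger_gap: 0.0153
finger_force: 61.2
```

Run:
```python
from h import *
from cell import viewer
a,b,s=scr_now();print(a,b,s['wrist_force'],s['wrist_torque'],s['finger_gap'],s['joint_positions'])
d=viewer.read_camera('scene');cv2.imwrite('pics/s5.png',cv2.resize(d['pixels'][110:275,180:320],(700,600),interpolation=cv2.INTER_CUBIC))
```

```text
[  -7.17224334 -142.66653201   49.6431715 ] [-0.07769055  0.03161483 -0.08551916] [ 0.02079023 -2.45115035 -3.18640771] [-0.51661026  1.47911272 -0.22452142] 0.01526433215580822 [ 10.78390941  -0.80970926 -54.63487904  -3.90152442   0.93116837
  -0.80835577]
```

View pics/s5.png

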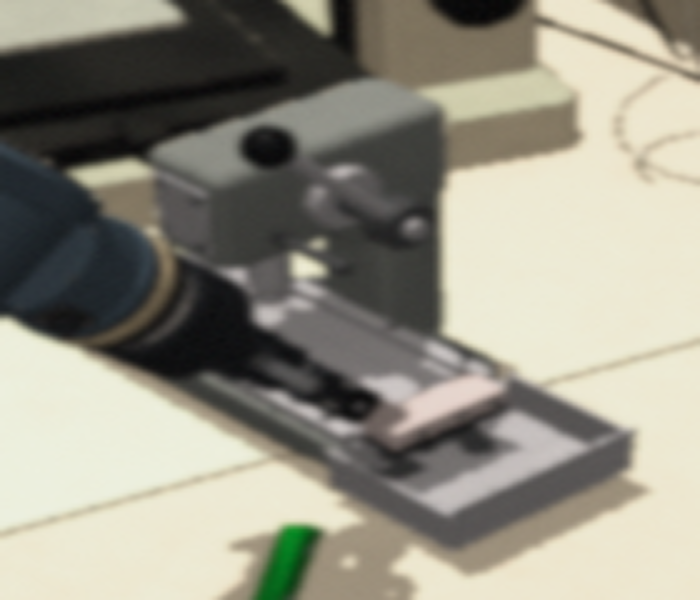

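Chips are in the pan and the channel behind the block (430,410) looks clear. Before carrying it back I'll check for obstacles such as the green look-alike.

Run:
```python
from h import *
for n in("top","scene"):
    d=np.load(n+'0.npz');Q=cloud(d);b,g,r=[d['pixels'][...,i].astype(int) for i in range(3)]
    m=(g>r+40)&(g>b+40)&(Q[...,0]<.8);print(np.nanmin(Q[m],0),np.nanmax(Q[m],0))
    m=(b>r+60)&(b>g+40)&(Q[...,0]<.8)&(Q[...,1]>-.35);print(np.nanmin(Q[m],0),np.nanmax(Q[m],0))
a,b,s=scr_now(); print(w(PR,a/1000))
p,R=s['ee_pos'],s['ee_rot']
print(row(p+[0,-.01,.05],R))
W=(0,0,0)
print(row(*scr([.600,0,.11],10,W)),'|',row(*scr([.6095,-.13,.09],7.4,W)))
print(row(*scr([.6095,-.13,.0],7.4,W),cur=scr([.6095,-.13,.09],7.4,W)))
```

```text
[ 0.33915671 -0.06786786 -0.00250569] [0.4617026  0.01969384 0.10260024]
[ 0.33448379 -0.30740505  0.00318312] [ 0.47044682 -0.25123983  0.10410563]
[ 0.34057293 -0.07195343  0.00587104] [0.45834904 0.01478979 0.10221533]
[ 0.33728544 -0.31086165  0.00648291] [ 0.47035003 -0.25441903  0.10289156]
[0.59172733 0.11899393 0.04859331]
-0.122 -0.039 -0.159 0.000 0.000 0.000
-0.107 -0.464 -0.231 0.007 -0.001 0.010 | -0.003 -0.970 -0.216 0.016 -0.001 0.021
0.232 -0.002 0.275 0.000 0.000 0.000
```

send_rows:
  rows: "-1 -0.04 -0.01 -0.05 0 0 0;-1 -0.09 -0.03 -0.12 0 0 0;-1 -0.13 -0.06 -0.19 0 0 0;-1 -0.14 -0.15 -0.24 0 0 0;-1 -0.14 -0.3 -0.26 0.007 0 0.01;-1 -0.13 -0.464 -0.27 0.007 0 0.01;-1 -0.1 -0.62 -0.27 0.01 0 0.015;-1 -0.06 -0.78 -0.25 0.016 -0.001 0.021;-1 -0.003 -0.92 -0.22 0.016 -0.001 0.021;-1 -0.003 -0.97 -0.216 0.016 -0.001 0.021;-1 -0.003 -0.97 -0.216 0.016 -0.001 0.021;-1 -0.003 -0.97 -0.216 0.016 -0.001 0.021"

```text
t: 13.7
ee_pos: [0.5521, -0.1356, 0.1456]
ee_rot: [[-0.759, -0.126, 0.638], [-0.091, 0.992, 0.088], [-0.644, 0.009, -0.765]]
wrist_force: [0.0, 0.5, -2.9]
finger_gap: 0.0152
finger_force: 61.3
```

send_rows:
  rows: "-1 0.06 0 0.07 0 0 0;-1 0.12 0 0.14 0 0 0;-1 0.18 0 0.2 0 0 0;-1 0.18 0 0.2 0 0 0;-1 0.18 0 0.2 0 0 0;-1 0.18 0 0.2 0 0 0"

```text
t: 14.3
ee_pos: [0.5519, -0.1354, 0.0811]
ee_rot: [[-0.756, -0.128, 0.642], [-0.094, 0.992, 0.088], [-0.648, 0.006, -0.762]]
wrist_force: [-0.7, -0.5, -1.8]
finger_gap: 0.015
finger_force: 61.3
```

Run:
```python
from h import *
from cell import viewer
W=(0,0,0)
a,b,s=scr_now();print(s['t'],w(PR,a/1000),b,s['wrist_force'],s['finger_gap'])
print(row(*scr([.6095,-.13,0.003],7.4,W)),'|',row(*scr([.6095,-.13,.0],7.4,W)))
d=viewer.read_camera('scene');e=viewer.read_camera('top')
f=lambda p:cv2.resize(p,(400,500),interpolation=cv2.INTER_CUBIC)
cv2.imwrite('pics/s6.png',np.hstack([f(d['pixels'][140:275,190:298]),f(e['pixels'][160:240,165:280].transpose(1,0,2)[:, ::1])]))
```

```text
14.3 [ 0.6098489  -0.12738786  0.02540365] [ 0.08239459 -0.24815252 -4.72602592] [-0.7187114  -0.5368721  -1.76319803] 0.014971428138545607
0.059 -0.010 0.066 0.001 0.001 0.000 | 0.066 -0.010 0.075 0.001 0.001 0.000
```

View pics/s6.png

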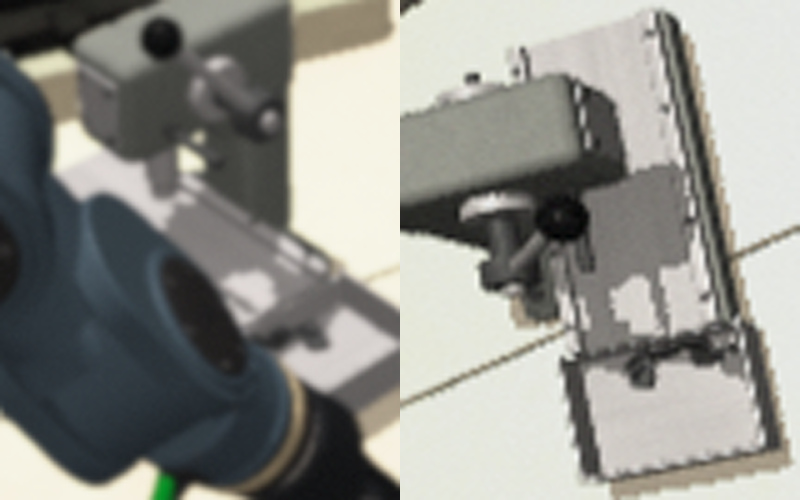

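The channel looks clear, and the chips sit in the pan along its inner wall (right half, about 640-730, 340-370). I'll check their heights before releasing the scraper.

Run:
```python
from h import *
from cell import viewer
P=(PR[0],PR[1],np.deg2rad(PR[2]))
for n in('top','scene'):
    d=viewer.read_camera(n);L=loc(cloud(d).reshape(-1,3),P).reshape(420,560,3)*1000
    g=d['pixels'].mean(2)
    m=(L[...,0]>-68)&(L[...,0]<58)&(L[...,1]>-222)&(L[...,1]<120)&(L[...,2]<66)
    k=m&(g<68); A=L[k]; i=np.argsort(A[:,1]); print(n,k.sum()); print(A[i][::max(1,len(A)//45)].round().astype(int).tolist())
    e=m&(L[...,1]<-131)&(L[...,1]>-218)&(abs(L[...,0]+5)<60)&(L[...,2]>20.5)&(L[...,2]<50); print('raised',L[e].round().astype(int)[::6].tolist())
```

```text
top 206
[[7, -153, 22], [-47, -147, 22], [-40, -146, 24], [9, -145, 14], [-43, -143, 20], [11, -142, 24], [-30, -140, 23], [-37, -138, 22], [-44, -138, 39], [-14, -137, 28], [-6, -136, 35], [-18, -134, 28], [-12, -134, 40], [-40, -133, 37], [5, -132, 18], [22, -131, 13], [-41, -130, 36], [57, -129, 37], [-19, -128, 37], [-16, -128, 40], [-61, -128, 40], [9, -127, 15], [-66, -114, 27], [-67, -105, 34], [-66, -97, 28], [-66, -89, 24], [-67, -82, 43], [-67, -74, 39], [-66, -66, 31], [-65, -58, 27], [-66, -49, 34], [49, -43, 53], [-66, -39, 39], [-66, -28, 34], [-66, -22, 39], [17, -17, 54], [-67, -11, 37], [-66, -4, 40], [-67, 1, 30], [-67, 12, 43], [-67, 18, 31], [-66, 27, 43], [-66, 34, 40], [-65, 43, 35], [-66, 53, 33], [-66, 62, 27], [-65, 72, 30], [-66, 80, 27], [-65, 87, 40], [-66, 97, 29], [-66, 107, 44], [-65, 116, 28]]
raised [[55, -164, 23], [44, -163, 21], [36, -164, 21], [37, -189, 22], [29, -170, 22], [18, -148, 30], [13, -138, 28], [21, -168, 22], [11, -142, 24], [20, -179, 21], [8, -146, 24], [4, -140, 23], [7, -171, 22], [4, -178, 22], [-16, -134, 33], [-1, -215, 23], [-
[... 720 characters left out ...]
[-7, -135, 36], [-18, -134, 34], [-10, -134, 37], [-7, -134, 27], [-21, -134, 36], [16, -133, 25], [-25, -133, 34], [-35, -133, 40], [-31, -133, 41], [-23, -132, 36], [-27, -132, 38], [-26, -131, 30], [-15, -131, 23], [8, -130, 24], [58, -7, 61], [58, -2, 62], [57, 1, 65]]
raised [[42, -131, 38], [43, -134, 21], [15, -131, 28], [51, -154, 21], [15, -151, 36], [-3, -139, 36], [18, -144, 26], [55, -170, 21], [-6, -142, 35], [9, -150, 32], [32, -153, 21], [-23, -132, 36], [-6, -141, 31], [13, -145, 23], [41, -168, 21], [-25, -133, 34], [-6, -137, 25], [18, -160, 25], [-7, -138, 23], [18, -160, 22], [-9, -140, 21], [-3, -150, 21], [-13, -153, 21], [-5, -165, 21], [-3, -179, 21], [-17, -185, 22]]
```

All dark points lie inside the pan (y < -127, z < 42), leaning on its inner wall. I'll set the scraper down.

send_rows:
  rows: "-1 0.03 -0.01 0.033 0 0.001 0;-1 0.045 -0.01 0.05 0 0.001 0;-1 0.055 -0.01 0.06 0 0.001 0;-1 0.06 -0.01 0.067 0 0.001 0;-1 0.063 -0.01 0.07 0 0.001 0;-1 0.064 -0.01 0.073 0 0.001 0;-1 0.064 -0.01 0.073 0 0.001 0;-1 0.064 -0.01 0.073 0 0.001 0"

```text
t: 15.3
ee_pos: [0.5516, -0.1381, 0.0561]
ee_rot: [[-0.758, -0.128, 0.639], [-0.093, 0.992, 0.088], [-0.645, 0.007, -0.764]]
wrist_force: [-3.0, 0.8, 5.9]
finger_gap: 0.0152
finger_force: 62.2
```

Run:
```python
from h import *
a,b,s=scr_now();print(s['t'],w(PR,a/1000),b,s['wrist_force'],s['wrist_torque'])
```

```text
15.3 [ 6.09368787e-01 -1.30118591e-01  2.98536860e-04] [ 0.11673508 -0.07480813 -4.75282781] [-3.00050042  0.81989428  5.94889858] [0.16808035 0.07987927 0.24635466]
```

send_rows:
  rows: "1 0 0 0 0 0 0;1 0 0 0 0 0 0;1 0 0 0 0 0 0;1 0 0 0 0 0 0;1 0 0 0 0 0 0;1 0 0 -0.05 0 0 0;1 0 0 -0.15 0 0 0;1 0 0 -0.3 0 0 0;1 0 0 -0.45 0 0 0;1 0 0 -0.6 0 0 0;1 0 0 -0.6 0 0 0;1 0 0 -0.6 0 0 0"

```text
t: 16.5
ee_pos: [0.4554, -0.1518, 0.1709]
ee_rot: [[-0.758, -0.126, 0.64], [-0.093, 0.992, 0.086], [-0.645, 0.006, -0.764]]
wrist_force: [-0.6, -0.0, 0.0]
finger_gap: 0.0853
finger_force: 0.0
```

Run:
```python
from h import *
from cell import get_state,viewer
s=get_state();print(s['t'],s['ee_pos'],s['wrist_force'],s['joint_positions'])
for n in("top","scene"):
    d=viewer.read_camera(n);C=cloud(d).reshape(-1,3);C=C[~np.isnan(C[:,0])]
    m=(np.abs(C[:,0]-.58)<.1)&(np.abs(C[:,1]+.135)<.06)&(C[:,2]>.01)&(C[:,2]<.11)
    r,f=sfit(C[m],[.61,-.129,.13]);print(m.sum(),r.x,np.median(abs(f(r.x))))
    L=loc(C,(PR[0],PR[1],np.deg2rad(PR[2])))
    k=L[(abs(L[:,0]+.0636)<.03)&(abs(L[:,1]+.085)<.025)&(L[:,2]>.265)&(L[:,2]<.32)]*1000
    if len(k)>10:
        q=least_squares(lambda c:np.linalg.norm(k-c,axis=1)-15,[-64,-85,290],loss='soft_l1').x; print('knob',len(k),q,k.max(0))
# lever press approach: closed fingers push knob from above. candidate poses
```

```text
16.5 [ 0.45544226 -0.15181557  0.17089027] [-0.56150869 -0.00725144  0.04981857] [-36.18072502  -9.91932312 -47.06233348  21.48979163  26.52920562
 -35.72901664]
256 [ 0.60823618 -0.13096392  0.10835408] 0.0015015319837583417
knob 95 [-63.92263489 -85.5289956  290.28141742] [-36.12364746 -72.81746037 307.70528318]
583 [ 0.61015277 -0.12932411  0.13042864] 0.001382120693888338
knob 137 [-61.77485879 -86.67453817 290.391263  ] [-34.69516932 -77.4254177  307.98859479]
```

Scraper is standing free and the knob is measured at (-63, -86, 290), as specified. Next is the lever. The tool already leans parallel to it, so I'll grip the knob and follow the arc.

```bash
cat >> h.py <<'E'
def lev(th,back=0.,R=None):
    t=np.deg2rad(th); R=leanR(PR[2],40) if R is None else R
    return w(PR,np.array([.020-.130*np.cos(t),-.0855,.190+.130*np.sin(t)]))+(.0187+.002-back)*R[:,2],R
E
python3 - <<'E'
from h import *
print(row(*lev(50,.1))); print(row(*lev(50,0),cur=lev(50,.1)))
E
```

```text
-0.640 1.201 -0.396 -0.016 0.000 -0.023
0.000 -0.000 0.400 0.000 0.000 0.000
```

send_rows:
  rows: "0.3 -0.2 0.15 -0.15 0 0 0;0.3 -0.35 0.3 -0.3 0 0 0;0.3 -0.48 0.45 -0.42 -0.01 0 -0.01;0.3 -0.6 0.6 -0.48 -0.016 0 -0.023;0.3 -0.62 0.75 -0.48 -0.016 0 -0.023;0.3 -0.64 0.88 -0.45 -0.016 0 -0.023;0.3 -0.64 0.96 -0.42 -0.016 0 -0.023;0.3 -0.64 0.96 -0.42 -0.016 0 -0.023;0.3 -0.64 0.96 -0.42 -0.016 0 -0.023"

```text
t: 17.5
ee_pos: [0.479, 0.095, 0.3532]
ee_rot: [[-0.748, -0.219, 0.626], [-0.168, 0.976, 0.14], [-0.642, -0.001, -0.767]]
wrist_force: [0.3, 0.3, 0.2]
finger_gap: 0.0553
finger_force: 0.0
```

Run:
```python
from h import *
from cell import get_state,viewer
s=get_state();print(s['t'],s['ee_pos'],s['finger_gap'],s['joint_positions'])
print(row(*lev(50,.1)))
```

```text
17.5 [0.47897375 0.09501416 0.35317284] 0.05533584333142593 [ 10.17527848 -21.26077812 -27.42337892  43.94243824   1.55750182
  -1.91318057]
-0.021 0.229 0.032 0.001 -0.000 0.002
```

send_rows:
  rows: "0.3 -0.021 0.12 0.02 0.001 0 0.002;0.3 -0.021 0.227 0.03 0.001 0 0.002;0.3 -0.021 0.227 0.03 0.001 0 0.002;0.3 -0.021 0.227 0.03 0.001 0 0.002;0.3 -0.021 0.227 0.03 0.001 0 0.002"

```text
t: 18.0
ee_pos: [0.4761, 0.1484, 0.3521]
ee_rot: [[-0.749, -0.205, 0.63], [-0.156, 0.979, 0.132], [-0.643, 0.001, -0.766]]
wrist_force: [0.3, 0.1, -0.5]
finger_gap: 0.0557
finger_force: 0.0
```

Run:
```python
from h import *
from cell import get_state,viewer
s=get_state();print(s['t'],s['ee_pos'],s['finger_gap'])
print(row(*lev(50,.1)),'|',row(*lev(50)))
M=np.eye(4);M[:3,:3]=s['ee_rot'];M[:3,3]=s['ee_pos']
d=viewer.read_camera('wrist');d['cam_to_world']=M@d['T_tool_cam']
C=cloud(d).reshape(-1,3);L=loc(C,(PR[0],PR[1],np.deg2rad(PR[2])));k=L[(abs(L[:,0]+.0636)<.025)&(abs(L[:,1]+.085)<.022)&(L[:,2]>.272)&(L[:,2]<.31)]*1000
print(len(k)); q=least_squares(lambda c:np.linalg.norm(k-c,axis=1)-15,[-64,-85,290],loss='soft_l1').x; print(q)
cv2.imwrite('pics/w7.png',d['pixels'])
```

```text
18.0 [0.47605376 0.14840506 0.35212757] 0.05565185947399065
0.003 0.018 0.006 -0.002 0.000 -0.002 | 0.004 0.020 0.406 -0.002 0.000 -0.002
1027
[-61.89414022 -85.57526529 289.74688873]
```

View pics/w7.png

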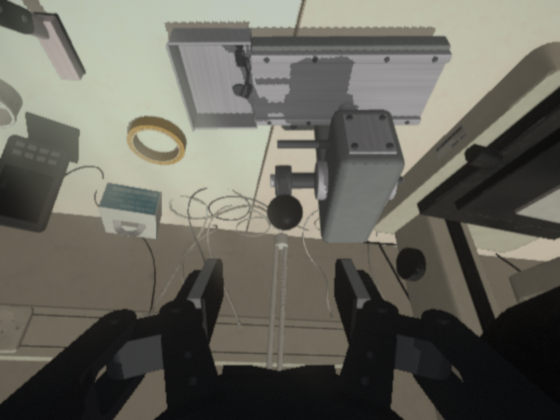

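The wrist view shows the channel empty, the chips in the pan (240,75), and the knob (285,212) centred between the fingers. I'll advance and grip.

send_rows:
  rows: "0.3 0.002 0.015 0.1 0 0 0;0.3 0.002 0.015 0.2 0 0 0;0.3 0.002 0.015 0.3 0 0 0;0.3 0.002 0.015 0.37 0 0 0;0.3 0.002 0.015 0.405 0 0 0;0.3 0.002 0.015 0.405 0 0 0;0.3 0.002 0.015 0.405 0 0 0;-1 0.002 0.015 0.405 0 0 0;-1 0.002 0.015 0.405 0 0 0;-1 0.002 0.015 0.405 0 0 0;-1 0.002 0.015 0.405 0 0 0;-1 0.002 0.015 0.405 0 0 0"
  force: 50

```text
t: 19.25
ee_pos: [0.5383, 0.1667, 0.2764]
ee_rot: [[-0.747, -0.206, 0.632], [-0.157, 0.978, 0.134], [-0.646, 0.001, -0.764]]
wrist_force: [-7.3, -3.7, 6.3]
finger_gap: 0.0242
finger_force: 48.3
```

Run:
```python
from h import *
from cell import get_state
s=get_state();print(s['t'],s['ee_pos'],s['finger_gap'],s['finger_force'],s['wrist_force'])
p,R=s['ee_pos'],s['ee_rot']
a0=lev(50)[0]
print((p-a0)*1000)
for th in(45,40,35,30,25,20,15,10,5,0,-5,-10,-11.5): print(th,row(p+lev(th)[0]-a0,R))
```

```text
19.25 [0.53827188 0.16668543 0.27635773] 0.02423376294617737 48.344939947128296 [-7.25095044 -3.74032609  6.27622333]
[-0.03914139  0.12902305  2.62907716]
45 0.045 -0.000 0.002 0.000 0.000 0.000
40 0.090 -0.000 0.008 0.000 0.000 0.000
35 0.135 -0.001 0.017 0.000 0.000 0.000
30 0.178 -0.001 0.031 0.000 0.000 0.000
25 0.220 -0.001 0.048 0.000 0.000 0.000
20 0.260 -0.001 0.069 0.000 0.000 0.000
15 0.299 -0.001 0.093 0.000 0.000 0.000
10 0.335 -0.001 0.120 0.000 0.000 0.000
5 0.368 -0.001 0.151 0.000 0.000 0.000
0 0.399 -0.001 0.184 0.000 0.000 0.000
-5 0.427 -0.002 0.220 0.000 0.000 0.000
-10 0.451 -0.001 0.258 0.000 0.000 0.000
-11.5 0.458 -0.001 0.270 0.000 0.000 0.000
```

Run:
```python
from h import *
from cell import get_state,viewer
s=get_state();print(s['finger_gap'],s['wrist_force'])
M=np.eye(4);M[:3,:3]=s['ee_rot'];M[:3,3]=s['ee_pos']
P=(PR[0],PR[1],np.deg2rad(PR[2]))
for n in('wrist','scene','top'):
    d=viewer.read_camera(n)
    if n=='wrist': d['cam_to_world']=M@d['T_tool_cam']; cv2.imwrite('pics/w8.png',d['pixels'])
    if n=='scene': cv2.imwrite('pics/s8.png',cv2.resize(d['pixels'][90:210,160:320],(640,480),interpolation=cv2.INTER_CUBIC))
im=np.hstack([cv2.resize(cv2.imread('pics/w8.png')[150:,130:430],(400,360)),cv2.resize(cv2.imread('pics/s8.png'),(400,360))]);cv2.imwrite('pics/c8.png',im)
```

```text
0.02423376294617737 [-7.25095044 -3.74032609  6.27622333]
```

View pics/c8.png

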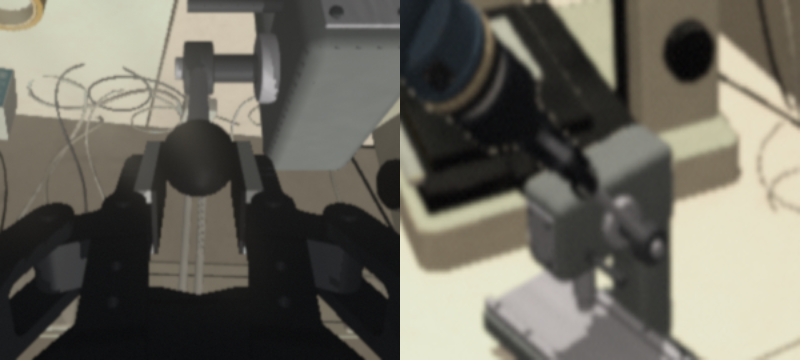

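The crops show the knob (200,157 left) between the pads, but nearly at their tips. I'll measure the ball centre in tool coordinates.

Run:
```python
from h import *
from cell import get_state,viewer
s=get_state()
d=viewer.read_camera('wrist');d['cam_to_world']=d['T_tool_cam']
Q=cloud(d)*1000; g=d['pixels'].mean(2)
print(d['T_tool_cam'].round(3).tolist())
# crop px->full: u=130+x*300/400, v=150+y*270/360
u,v=int(130+200*.75),int(150+157*.75); print(u,v,Q[v,u])
z0=Q[v,u]
k=Q.reshape(-1,3); k=k[np.linalg.norm(k-z0,axis=1)<14]
q=least_squares(lambda c:np.linalg.norm(k-c,axis=1)-15,z0+[-10,0,5],loss='soft_l1').x; print('ball in tool',q,len(k),'expect z -18.7')
for x,y in((152,175),(246,175),(148,150),(252,150),(158,160),(240,160),(156,230)):
    print((x,y),Q[int(150+y*.75),int(130+x*.75)].round(1))
```

```text
[[0.0, -0.954, -0.299, 0.076], [1.0, 0.0, -0.001, -0.0], [0.001, -0.299, 0.954, -0.163], [0.0, 0.0, 0.0, 1.0]]
280 267 [  7.55366719   0.55583816 -30.53022265]
ball in tool [  0.33545261  -0.20503295 -17.84425396] 2122 expect z -18.7
(152, 175) [ 11.1 -14.4 -49.8]
(246, 175) [ 11.4  14.4 -50.2]
(148, 150) [ 10.8 -17.7 -31.8]
(252, 150) [-298.8  107.8  588.7]
(158, 160) [ 11.2 -13.6 -40.4]
(240, 160) [ 10.6  13.9 -39.3]
(156, 230) [ -2.3 -12.7 -58.4]
```

The ball is centred at tool z -17.8 mm, but the pads only reach about z -27 at this opening. I'll reopen, go 13 mm deeper and grip again.

send_rows:
  rows: "0.3 0 0 0 0 0 0;0.3 0 0 0 0 0 0;0.3 0 0 0 0 0 0;0.3 0 0 0.03 0 0 0;0.3 0 0 0.052 0 0 0;0.3 0 0 0.052 0 0 0;-1 0 0 0.052 0 0 0;-1 0 0 0.052 0 0 0;-1 0 0 0.052 0 0 0;-1 0 0 0.052 0 0 0;-1 0 0 0.052 0 0 0"
  force: 50

```text
t: 20.55
ee_pos: [0.5465, 0.1684, 0.2651]
ee_rot: [[-0.748, -0.206, 0.63], [-0.157, 0.978, 0.133], [-0.644, 0.001, -0.765]]
wrist_force: [-4.0, -3.8, 3.3]
finger_gap: 0.0272
finger_force: 49.0
```

Run:
```python
from h import *
from cell import get_state
s=get_state();print(s['t'],s['ee_pos'],s['finger_gap'],s['finger_force'],s['wrist_force'],s['joint_positions'])
p,R=s['ee_pos'],s['ee_rot']
a0=lev(50)[0]
for th in(40,20,-10,-12): print(th,row(p+lev(th)[0]-a0,R))
```

```text
20.55 [0.54645367 0.16843446 0.26514313] 0.02723846610116138 49.00332748889923 [-3.95259597 -3.75433346  3.28233993] [ 20.14892015 -10.02505289 -33.74350546  26.46635976  -5.27281592
   6.34287739]
40 0.090 -0.000 0.008 0.000 0.000 0.000
20 0.260 -0.001 0.069 0.000 0.000 0.000
-10 0.451 -0.002 0.259 0.000 0.000 0.000
-12 0.460 -0.001 0.275 0.000 0.000 0.000
```

send_rows:
  rows: "-1 0.045 0 0.002 0 0 0;-1 0.09 0 0.008 0 0 0;-1 0.135 -0.001 0.017 0 0 0;-1 0.178 -0.001 0.031 0 0 0;-1 0.22 -0.001 0.048 0 0 0;-1 0.26 -0.001 0.069 0 0 0;-1 0.299 -0.001 0.093 0 0 0;-1 0.335 -0.001 0.12 0 0 0;-1 0.368 -0.001 0.151 0 0 0"
  force: 60

```text
t: 21.45
ee_pos: [0.5007, 0.1593, 0.1758]
ee_rot: [[-0.749, -0.208, 0.629], [-0.158, 0.978, 0.135], [-0.644, 0.001, -0.765]]
wrist_force: [0.0, -0.3, 0.5]
finger_gap: -0.0002
finger_force: 0.0
```

```bash
cat > lv.py <<'E'
from h import *
from cell import get_state,viewer
np.set_printoptions(suppress=True,precision=3)
s=get_state();print(s['t'],s['ee_pos'],s['finger_gap'],s['finger_force'],s['wrist_force'])
d=viewer.read_camera('wrist');d['cam_to_world']=d['T_tool_cam']
Q=cloud(d); k=Q.reshape(-1,3); k=k[(abs(k[:,0])<.02)&(abs(k[:,1])<.011)&(k[:,2]>-.06)&(k[:,2]<-.012)]
q=least_squares(lambda c:(np.linalg.norm(k-c,axis=1)-.015)*1000,[0,0,-.028],loss='soft_l1').x
wq=s['ee_rot']@q+s['ee_pos']; l=loc(wq[None],(PR[0],PR[1],np.deg2rad(PR[2])))[0]*1000
th=np.rad2deg(np.arctan2(l[2]-190,20-l[0]));r=np.hypot(l[2]-190,20-l[0])
print('ball tool',q*1000,len(k),'local',l,'theta',th,'r',r)
p,R=s['ee_pos'],s['ee_rot']
for t in(0,-5,-10,-11,-12,-13): print(t,row(p+lev(t)[0]-lev(th)[0],R))
E
python3 lv.py
```

```text
21.45 [0.501 0.159 0.176] -0.0001936069068834977 0.0 [ 0.038 -0.349  0.536]
ball tool [ -1.679  -0.17  -44.161] 2080 local [-115.651  -84.687  210.636] theta 8.649652931372248 r 137.211369262463
0 0.045 0.001 0.053 -0.000 -0.001 0.000
-5 0.072 0.001 0.089 -0.000 -0.001 0.000
-10 0.097 0.001 0.127 -0.000 -0.001 0.000
-11 0.101 0.001 0.135 -0.000 -0.001 0.000
-12 0.106 0.001 0.143 -0.000 -0.001 0.000
-13 0.110 0.001 0.151 -0.000 -0.001 0.000
```

The grip slid off the ball, so I'll use a surer way: lay the shut fingers over the knob and press it down, tilting the tool with the lever. First I'll find the lever and back out.

```bash
cat >> h.py <<'E'
def push(th,lean,gap=0.,past=.030,rad=.026):
    t=np.deg2rad(th); R=leanR(PR[2],lean)
    return w(PR,np.array([.020-.130*np.cos(t),-.0855,.190+.130*np.sin(t)]))-(rad+gap)*R[:,0]+past*R[:,2],R
def knob(names=('top','scene')):
    from cell import viewer
    P=(PR[0],PR[1],np.deg2rad(PR[2]))
    for n in names:
        d=viewer.read_camera(n); g=d['pixels'].max(2).ravel(); L=loc(cloud(d).reshape(-1,3),P)*1000
        m=(L[:,0]>-125)&(L[:,0]<-20)&(abs(L[:,1]+85.5)<14)&(L[:,2]>140)&(L[:,2]<312)
        A=L[m]; r=np.hypot(A[:,0]-20,A[:,2]-190); A=A[(r>112)&(r<148)]; a=np.rad2deg(np.arctan2(A[:,2]-190,20-A[:,0]))
        print(n,len(A),'angle pct',np.percentile(a,[5,50,95]) if len(A) else None)
E
python3 - <<'E'
from h import *
from cell import get_state
knob()
s=get_state(); p,R=s['ee_pos'],s['ee_rot']
print(row(p-.15*R[:,2],R),'|',row(p-.15*R[:,2]-.15*R[:,0],R),'|',row(*push(50,40,.015,-.03)),'|',row(*push(50,40,.015)))
E
```

```text
top 129 angle pct [ 6.6994409  49.21283391 55.6420516 ]
scene 146 angle pct [ 2.85812789 48.57335363 55.23144958]
-0.000 0.000 -0.600 0.000 0.000 0.000 | -0.600 0.000 -0.600 0.000 0.000 0.000 | -0.534 -0.001 -0.405 -0.001 -0.000 -0.002 | -0.534 -0.001 -0.165 -0.001 -0.000 -0.002
```

send_rows:
  rows: "-1 0 0 -0.2 0 0 0;-1 0 0 -0.4 0 0 0;-1 0 0 -0.6 0 0 0;-1 0 0 -0.6 0 0 0;-1 -0.2 0 -0.6 0 0 0;-1 -0.38 0 -0.6 0 0 0;-1 -0.534 0 -0.6 0 0 0;-1 -0.534 0 -0.6 0 0 0;-1 -0.534 0 -0.45 0 0 0;-1 -0.534 0 -0.3 0 0 0;-1 -0.534 0 -0.165 0 0 0;-1 -0.534 0 -0.165 0 0 0"

```text
t: 22.8
ee_pos: [0.5745, 0.1742, 0.2884]
ee_rot: [[-0.753, -0.207, 0.624], [-0.159, 0.978, 0.132], [-0.638, 0.0, -0.77]]
wrist_force: [-1.1, 0.3, 0.4]
finger_gap: -0.0001
finger_force: 0.0
```

send_rows:
  rows: "-1 0 0 0 0 0 0;-1 0 0 0 0 0 0;-1 0 0 0 0 0 0"

```text
t: 23.1
ee_pos: [0.5753, 0.1747, 0.2961]
ee_rot: [[-0.747, -0.207, 0.632], [-0.157, 0.978, 0.135], [-0.646, 0.001, -0.763]]
wrist_force: [-0.4, 0.1, -0.3]
finger_gap: -0.0
finger_force: 0.0
```

Run:
```python
from h import *
from cell import get_state
knob()
s=get_state(); print(s['t'],s['wrist_force'],s['joint_positions'],(s['ee_pos']-push(50,40,.015)[0])*1000)
for i,th in enumerate(np.r_[50,np.arange(50,-16,-5)]):
    lean=40+35*(50-th)/60 if th>=-10 else 75
    print(th,round(lean,1),row(*push(th,lean,0 )))
```

```text
top 14 angle pct [45.28110065 47.825717   49.81043781]
scene 111 angle pct [45.57713689 50.66582174 56.77867728]
23.2 [-0.2189217  -0.15811309  0.20939915] [ 19.51339729  -8.02722724 -27.65708932  30.39540256  -4.8165915
   5.83924955] [0.51369841 0.1900504  2.89742664]
50 40.0 0.069 -0.001 0.007 -0.001 0.001 -0.002
50 40.0 0.069 -0.001 0.007 -0.001 0.001 -0.002
45 42.9 0.108 -0.001 0.004 -0.001 -0.015 -0.002
40 45.8 0.148 -0.001 0.004 -0.001 -0.031 -0.002
35 48.8 0.187 -0.001 0.007 -0.001 -0.047 -0.002
30 51.7 0.225 -0.002 0.014 -0.001 -0.064 -0.002
25 54.6 0.262 -0.002 0.025 -0.001 -0.080 -0.002
20 57.5 0.298 -0.002 0.039 -0.001 -0.096 -0.002
15 60.4 0.332 -0.002 0.056 -0.001 -0.112 -0.002
10 63.3 0.365 -0.002 0.077 -0.001 -0.128 -0.002
5 66.2 0.395 -0.002 0.100 -0.001 -0.145 -0.002
0 69.2 0.423 -0.002 0.126 -0.001 -0.161 -0.001
-5 72.1 0.448 -0.002 0.154 -0.001 -0.177 -0.001
-10 75.0 0.470 -0.002 0.184 -0.001 -0.193 -0.001
-15 75 0.491 -0.002 0.225 -0.001 -0.193 -0.001
```

send_rows:
  rows: "-1 0.04 0 0.005 0 0 -0.001;-1 0.069 -0.001 0.006 0 0 -0.001;-1 0.09 -0.001 0.005 0 -0.008 -0.001;-1 0.108 -0.001 0.004 0 -0.015 -0.001;-1 0.128 -0.001 0.004 0 -0.023 -0.001;-1 0.148 -0.001 0.004 0 -0.031 -0.001;-1 0.168 -0.001 0.005 0 -0.039 -0.001;-1 0.187 -0.001 0.007 0 -0.047 -0.001;-1 0.206 -0.001 0.01 0 -0.055 -0.001;-1 0.225 -0.002 0.014 0 -0.064 -0.001;-1 0.225 -0.002 0.014 0 -0.064 -0.001"

```text
t: 24.3
ee_pos: [0.5344, 0.1656, 0.2547]
ee_rot: [[-0.607, -0.21, 0.767], [-0.131, 0.978, 0.164], [-0.784, -0.001, -0.621]]
wrist_force: [0.4, 1.1, 4.9]
finger_gap: 0.0005
finger_force: 1.7
```

```bash
cat > lv2.py <<'E'
from h import *
from cell import get_state
np.set_printoptions(suppress=True,precision=2)
knob(('scene','top'))
s=get_state(); print(s['t'],s['wrist_force'],s['wrist_torque'],s['joint_positions'])
for th in (30,25,20,15,10,5,0,-5,-10,-12,-14):
    lean=min(75,40+35*(50-th)/60)
    q,R=push(th,lean); 
    print(th,row(q,R),(s['ee_pos']-q)*1000)
E
python3 lv2.py
```

```text
scene 132 angle pct [25.39 32.66 45.14]
top 44 angle pct [39.87 43.82 45.51]
24.4 [0.58 0.36 4.52] [0.07 0.08 0.06] [ 21.55 -14.56 -48.92   4.37  -7.45   5.87]
30 -0.002 0.001 -0.001 -0.001 -0.000 -0.001 [-0.03 -0.14 -0.57]
25 0.037 0.000 0.002 -0.001 -0.016 -0.001 [5.23 1.   7.47]
20 0.075 0.000 0.008 -0.001 -0.032 -0.000 [ 9.71  1.98 15.95]
15 0.112 0.000 0.019 -0.001 -0.049 -0.000 [13.38  2.78 24.77]
10 0.147 0.000 0.032 -0.001 -0.065 -0.000 [16.22  3.4  33.87]
5 0.182 0.000 0.049 -0.001 -0.081 -0.000 [18.2   3.83 43.17]
0 0.214 0.000 0.069 -0.001 -0.097 -0.000 [19.31  4.07 52.59]
-5 0.244 0.000 0.091 -0.001 -0.113 -0.000 [19.55  4.13 62.04]
-10 0.272 0.001 0.117 -0.001 -0.130 -0.000 [18.92  3.99 71.44]
-12 0.284 0.001 0.130 -0.001 -0.130 -0.000 [18.08  3.8  75.9 ]
-14 0.295 0.001 0.145 -0.001 -0.130 -0.000 [17.08  3.59 80.32]
```

The lever is following at about 4.5 N. Continuing to the stop.

send_rows:
  rows: "-1 0.019 0 0.001 0 -0.008 0;-1 0.037 0 0.002 0 -0.016 0;-1 0.056 0 0.005 0 -0.024 0;-1 0.075 0 0.008 0 -0.032 0;-1 0.094 0 0.013 0 -0.04 0;-1 0.112 0 0.019 0 -0.049 0;-1 0.13 0 0.025 0 -0.057 0;-1 0.147 0 0.032 0 -0.065 0;-1 0.165 0 0.04 0 -0.073 0;-1 0.182 0 0.049 0 -0.081 0;-1 0.182 0 0.049 0 -0.081 0"

```text
t: 25.5
ee_pos: [0.5327, 0.1705, 0.2423]
ee_rot: [[-0.43, -0.204, 0.879], [-0.093, 0.979, 0.182], [-0.898, -0.003, -0.44]]
wrist_force: [1.6, -1.4, 3.7]
finger_gap: -0.0002
finger_force: 2.1
```

```bash
python3 lv2.py
```

```text
scene 149 angle pct [18.29 30.85 38.17]
top 71 angle pct [27.8  35.68 37.98]
25.6 [3.88 0.63 2.47] [-0.09 -0.02 -0.08] [ 24.4  -10.56 -65.31 -28.   -11.38   5.46]
30 -0.058 -0.020 -0.018 -0.003 0.067 -0.001 [ -3.48   4.42 -15.06]
25 -0.020 -0.020 -0.023 -0.003 0.051 -0.000 [ 1.77  5.57 -7.02]
20 0.018 -0.021 -0.024 -0.003 0.035 -0.000 [6.25 6.55 1.46]
15 0.057 -0.021 -0.022 -0.003 0.019 -0.000 [ 9.92  7.35 10.28]
10 0.095 -0.020 -0.016 -0.003 0.003 -0.000 [12.76  7.97 19.38]
5 0.132 -0.020 -0.007 -0.003 -0.014 -0.000 [14.74  8.4  28.68]
0 0.167 -0.020 0.005 -0.003 -0.030 -0.000 [15.85  8.64 38.1 ]
-5 0.202 -0.020 0.021 -0.003 -0.046 -0.000 [16.1   8.69 47.55]
-10 0.234 -0.020 0.040 -0.003 -0.062 0.000 [15.47  8.56 56.95]
-12 0.249 -0.020 0.051 -0.003 -0.062 0.000 [14.62  8.37 61.41]
-14 0.263 -0.020 0.062 -0.003 -0.062 0.000 [13.62  8.15 65.83]
```

Joint 3 is at its limit because the tilt is too large. I'll fit a quick wrist-reach model to my logged poses to choose a feasible lean.

```bash
cat > kin.py <<'E'
from h import *
from cell import get_state
s=get_state()
D=[((.5357,.1074,.1056),(.629,.136,-.765),-54.635),((.5327,.1705,.2423),(.879,.182,-.44),-65.31),((.2375,.4677,.2099),(0,0,-1),-.773),
((.479,.095,.3532),(.626,.14,-.767),-27.42),((.5465,.1684,.2651),(.63,.133,-.765),-33.74),((.5753,.1747,.2961),(.632,.135,-.763),-27.66),
((.5344,.1656,.2547),(.767,.164,-.621),-48.92),((.3923,.2283,.1656),(.628,.146,-.765),-52.48),((.4857,.3418,.1442),(.629,.132,-.766),-41.2),
((.5517,-.1374,.0559),(.639,.084,-.765),-52.94),((.4545,-.1052,.1771),(.636,.085,-.767),-48.98),((.4554,-.1518,.1709),(.64,.086,-.764),-47.06),((.3566,.1604,.2355),(.197,.002,-.98),-21.755),((.5183,.1953,.106),(.631,.138,-.764),-53.38)]
def q2(p,pos,z):
    L,h,r0,a,b,c=p; W=np.array(pos)-L*np.array(z); r=np.hypot(W[0],W[1])-r0
    return r*r+(W[2]-h)**2
def f(p): return [q2(p,P,z)-p[3]-p[4]*np.sin(np.deg2rad(t)+p[5]) for P,z,t in D]
r=least_squares(f,[.3,.3,.05,.3,.25,0],x_scale=[.1,.1,.05,.1,.1,.3]); p=r.x
def j3(pos,z): return np.rad2deg(np.arcsin(np.clip((q2(p,pos,z)-p[3])/p[4],-1,1))-p[5])
if __name__=='__main__':
    print(p,[round(j3(P,z)-t,1) for P,z,t in D])
    for th in(20,5,-10):
        print(th,[(l,round(j3(*[(a,b[:,2]) for a,b in [push(th,l)]][0]),1)) for l in(20,30,40,45,50,55)])
    # tip push: TCP 15mm above ball along tool z
    for th in(20,5,-10):
        t=np.deg2rad(th);K=w(PR,np.array([.020-.130*np.cos(t),-.0855,.190+.130*np.sin(t)]))
        print('tip',th,[(l,round(j3(K-.015*leanR(PR[2],l)[:,2],leanR(PR[2],l)[:,2]),1)) for l in(0,10,20,30,40)])
E
python3 kin.py
```

```text
[ 0.46848934  0.16450499 -0.01997978  0.51757115  0.47625129  0.10480231] [np.float64(-0.1), np.float64(0.2), np.float64(-0.0), np.float64(-0.0), np.float64(0.1), np.float64(0.0), np.float64(-0.2), np.float64(0.0), np.float64(0.1), np.float64(0.1), np.float64(-0.0), np.float64(-0.1), np.float64(0.1), np.float64(-0.0)]
20 [(20, np.float64(-19.5)), (30, np.float64(-29.6)), (40, np.float64(-39.8)), (45, np.float64(-45.0)), (50, np.float64(-50.3)), (55, np.float64(-55.7))]
5 [(20, np.float64(-24.1)), (30, np.float64(-34.2)), (40, np.float64(-44.4)), (45, np.float64(-49.6)), (50, np.float64(-55.0)), (55, np.float64(-60.5))]
-10 [(20, np.float64(-27.8)), (30, np.float64(-37.9)), (40, np.float64(-48.2)), (45, np.float64(-53.6)), (50, np.float64(-59.0)), (55, np.float64(-64.7))]
tip 20 [(0, np.float64(2.6)), (10, np.float64(-8.2)), (20, np.float64(-19.1)), (30, np.float64(-30.0)), (40, np.float64(-41.0))]
tip 5 [(0, np.float64(-2.6)), (10, np.float64(-13.2)), (20, np.float64(-23.9)), (30, np.float64(-34.7)), (40, np.float64(-45.8))]
tip -10 [(0, np.float64(-6.5)), (10, np.float64(-17.2)), (20, np.float64(-27.9)), (30, np.float64(-38.8)), (40, np.float64(-49.9))]
```

The model fits to 0.2°. A constant lean of 50° keeps joint 3 at -59° at the stop. I'll go back to that and continue.

Run:
```python
from h import *
c=push(25,50,0,.035)
print('to25',row(*c))
for th in(20,15,10,5,0,-5,-10,-12,-14):print(th,row(*push(th,50,0,.035),cur=c))
```

```text
to25 -0.004 -0.020 0.003 -0.003 0.077 -0.001
20 0.043 0.000 0.014 0.000 0.000 0.000
15 0.085 0.000 0.031 0.000 0.000 0.000
10 0.125 -0.000 0.052 0.000 0.000 0.000
5 0.164 -0.000 0.076 0.000 0.000 0.000
0 0.200 -0.000 0.104 0.000 0.000 0.000
-5 0.233 -0.000 0.135 0.000 0.000 0.000
-10 0.264 -0.000 0.168 0.000 0.000 0.000
-12 0.275 0.000 0.182 0.000 0.000 0.000
-14 0.286 0.000 0.197 0.000 0.000 0.000
```

send_rows:
  rows: "-1 -0.004 -0.02 0.003 -0.003 0.077 -0.001;-1 -0.004 -0.02 0.003 -0.003 0.077 -0.001;-1 -0.004 -0.02 0.003 -0.003 0.077 -0.001;-1 -0.004 -0.02 0.003 -0.003 0.077 -0.001;-1 -0.004 -0.02 0.003 -0.003 0.077 -0.001"

```text
t: 26.1
ee_pos: [0.5346, 0.1657, 0.2431]
ee_rot: [[-0.627, -0.214, 0.749], [-0.138, 0.977, 0.163], [-0.767, -0.001, -0.642]]
wrist_force: [-0.3, 1.5, 4.7]
finger_gap: -0.0001
finger_force: 1.9
```

```bash
cat > lv3.py <<'E'
from h import *
from cell import get_state
np.set_printoptions(suppress=True,precision=2)
knob(('scene','top'))
s=get_state(); print(s['t'],s['wrist_force'],s['joint_positions'])
for th in(50,25,20,15,10,5,0,-5,-10,-12,-14):
    q=push(th,50,0,.035);print(th,row(*q),(s['ee_pos']-q[0])*1000)
E
python3 lv3.py
```

```text
scene 133 angle pct [22.1  28.17 41.82]
top 53 angle pct [35.51 40.41 41.46]
26.2 [0.64 0.99 3.97] [ 21.22 -13.47 -48.92   4.97  -6.81   5.7 ]
50 -0.229 -0.000 -0.010 0.000 -0.000 0.000 [-34.13  -7.47 -45.42]
25 -0.004 0.000 0.000 0.000 -0.000 0.000 [-0.66 -0.17 -0.77]
20 0.039 0.000 0.014 0.000 -0.000 0.000 [3.58 0.75 9.7 ]
15 0.081 0.000 0.031 0.000 -0.000 0.000 [ 6.91  1.48 20.52]
10 0.121 0.000 0.052 0.000 -0.000 0.000 [ 9.31  2.   31.59]
5 0.159 0.000 0.077 0.000 -0.000 0.000 [10.76  2.32 42.84]
0 0.195 0.000 0.104 0.000 -0.000 0.000 [11.24  2.42 54.17]
-5 0.229 0.000 0.135 0.000 -0.000 0.000 [10.76  2.32 65.5 ]
-10 0.259 0.000 0.168 0.000 -0.000 0.000 [ 9.31  2.   76.74]
-12 0.271 0.000 0.183 0.000 -0.000 0.000 [ 8.46  1.82 81.2 ]
-14 0.282 0.000 0.197 0.000 -0.000 0.000 [ 7.47  1.6  85.62]
```

send_rows:
  rows: "-1 0.02 0 0.007 0 0 0;-1 0.039 0 0.014 0 0 0;-1 0.06 0 0.022 0 0 0;-1 0.081 0 0.031 0 0 0;-1 0.101 0 0.041 0 0 0;-1 0.121 0 0.052 0 0 0;-1 0.14 0 0.064 0 0 0;-1 0.159 0 0.077 0 0 0;-1 0.177 0 0.09 0 0 0;-1 0.195 0 0.104 0 0 0;-1 0.195 0 0.104 0 0 0"

```text
t: 27.3
ee_pos: [0.5225, 0.163, 0.1871]
ee_rot: [[-0.629, -0.214, 0.747], [-0.138, 0.977, 0.163], [-0.765, -0.001, -0.644]]
wrist_force: [-0.2, -0.3, 6.1]
finger_gap: -0.0
finger_force: 2.9
```

```bash
python3 lv3.py
```

```text
scene 110 angle pct [-2.51  3.09 18.63]
top 66 angle pct [ 9.97 17.85 21.39]
27.4 [-0.29 -0.04  5.72] [ 21.55  -9.83 -56.42  -6.12  -7.07   5.91]
50 -0.424 -0.000 -0.114 -0.000 -0.001 0.000 [-45.36 -10.03 -99.56]
25 -0.199 0.000 -0.104 -0.000 -0.001 0.000 [-11.89  -2.73 -54.91]
20 -0.156 0.000 -0.090 -0.000 -0.001 0.000 [ -7.65  -1.81 -44.44]
15 -0.114 0.000 -0.073 -0.000 -0.001 0.000 [ -4.32  -1.08 -33.62]
10 -0.074 0.000 -0.052 -0.000 -0.001 0.000 [ -1.92  -0.56 -22.55]
5 -0.036 0.001 -0.028 -0.000 -0.001 0.000 [ -0.47  -0.25 -11.3 ]
0 0.000 0.001 0.000 -0.000 -0.001 0.000 [ 0.01 -0.14  0.03]
-5 0.033 0.001 0.031 -0.000 -0.001 0.000 [-0.47 -0.25 11.36]
-10 0.064 0.001 0.064 -0.000 -0.001 0.000 [-1.92 -0.56 22.6 ]
-12 0.075 0.001 0.078 -0.000 -0.001 0.000 [-2.76 -0.75 27.06]
-14 0.086 0.001 0.093 -0.000 -0.001 0.000 [-3.76 -0.96 31.48]
```

send_rows:
  rows: "-1 0.017 0 0.015 0 0 0;-1 0.033 0 0.031 0 0 0;-1 0.049 0 0.047 0 0 0;-1 0.064 0 0.064 0 0 0;-1 0.064 0 0.064 0 0 0;-1 0.064 0 0.064 0 0 0"

```text
t: 28.0
ee_pos: [0.5246, 0.1635, 0.1668]
ee_rot: [[-0.626, -0.214, 0.75], [-0.138, 0.977, 0.164], [-0.767, -0.001, -0.641]]
wrist_force: [-25.3, -5.5, 30.1]
finger_gap: -0.0003
finger_force: 16.9
```

```bash
python3 lv3.py | sed -n '1,3p;11,20p'
```

```text
scene 115 angle pct [-12.3   -6.45  12.45]
top 66 angle pct [ 2.24 10.32 14.43]
28.1 [-24.09  -5.44  29.36] [ 21.5   -7.04 -58.99 -11.7   -7.03   5.87]
-5 -0.024 0.000 -0.029 0.000 0.001 0.000 [ 1.58  0.27 -9.23]
-10 0.007 0.000 0.005 0.000 0.001 0.000 [ 0.13 -0.04  2.02]
-12 0.018 0.000 0.019 0.000 0.001 0.000 [-0.71 -0.23  6.47]
-14 0.029 0.000 0.033 0.000 0.001 0.000 [-1.71 -0.44 10.89]
```

The force has jumped from 6 N to 39 N and the camera gives about -10°, which agrees with the stop. I'll make one small confirming push (2 mm, mostly downward) and see whether the lever yields further.

send_rows:
  rows: "-1 0.005 0 0 0 0 0;-1 0.011 0 -0.001 0 0 0;-1 0.011 0 -0.001 0 0 0;-1 0.011 0 -0.001 0 0 0"

```text
t: 28.5
ee_pos: [0.5243, 0.1634, 0.1669]
ee_rot: [[-0.624, -0.213, 0.752], [-0.136, 0.977, 0.164], [-0.77, -0.0, -0.638]]
wrist_force: [-17.2, -4.4, 29.9]
finger_gap: 0.0002
finger_force: 16.2
```

```bash
python3 lv3.py | sed -n '1,3p;11,20p'
```

```text
scene 110 angle pct [-11.94  -6.68  13.28]
top 65 angle pct [ 2.93  9.86 14.74]
28.6 [-17.79  -5.13  28.83] [ 21.55  -7.02 -59.28 -12.22  -7.11   5.91]
-5 -0.025 0.000 -0.028 -0.000 0.002 0.000 [ 1.32  0.25 -9.19]
-10 0.006 0.000 0.006 -0.000 0.002 0.000 [-0.13 -0.07  2.05]
-12 0.017 0.000 0.020 -0.000 0.002 0.000 [-0.97 -0.25  6.51]
-14 0.028 0.000 0.034 -0.000 0.002 0.000 [-1.97 -0.47 10.93]
```

The tool did not yield and the lever is measured at about -9.8°, so it is at its stop. I'll let it back up along the arc.

Run:
```python
from h import *
from cell import get_state
for th in(-5,0,5,10,15,20,25,30,35,40,45,50):print(th,row(*push(th,50,0.001,.033)))
print(row(*push(50,50,0.03,.03)),'|',row(*push(50,50,.03,-.12)))
```

```text
-5 -0.029 0.000 -0.036 -0.000 0.002 0.000
0 -0.063 0.000 -0.066 -0.000 0.002 0.000
5 -0.099 0.000 -0.093 -0.000 0.002 0.000
10 -0.137 0.000 -0.118 -0.000 0.002 0.000
15 -0.177 0.000 -0.138 -0.000 0.002 0.000
20 -0.219 0.000 -0.155 -0.000 0.002 0.000
25 -0.263 0.000 -0.169 -0.000 0.002 0.000
30 -0.307 0.000 -0.178 -0.000 0.002 0.000
35 -0.352 -0.000 -0.184 -0.000 0.002 0.000
40 -0.397 -0.000 -0.186 -0.000 0.002 0.000
45 -0.443 -0.000 -0.183 -0.000 0.002 0.000
50 -0.488 -0.000 -0.177 -0.000 0.002 0.000
-0.604 -0.000 -0.189 -0.000 0.002 0.000 | -0.607 -0.000 -0.789 -0.000 0.002 0.000
```

send_rows:
  rows: "-1 -0.035 0 -0.04 0 0 0;-1 -0.07 0 -0.07 0 0 0;-1 -0.105 0 -0.1 0 0 0;-1 -0.145 0 -0.125 0 0 0;-1 -0.185 0 -0.145 0 0 0;-1 -0.225 0 -0.16 0 0 0;-1 -0.27 0 -0.175 0 0 0;-1 -0.315 0 -0.185 0 0 0;-1 -0.36 0 -0.19 0 0 0;-1 -0.41 0 -0.193 0 0 0;-1 -0.46 0 -0.193 0 0 0;-1 -0.5 0 -0.19 0 0 0"

```text
t: 29.8
ee_pos: [0.5659, 0.1725, 0.2894]
ee_rot: [[-0.63, -0.214, 0.747], [-0.139, 0.977, 0.162], [-0.764, -0.001, -0.645]]
wrist_force: [1.1, -0.0, 0.7]
finger_gap: -0.0002
finger_force: 0.7
```

send_rows:
  rows: "-1 -0.05 0 -0.01 0 0 0;-1 -0.12 0 -0.02 0 0 0;-1 -0.12 0 -0.02 0 0 0;-1 -0.12 0 -0.15 0 0 0;-1 -0.12 0 -0.3 0 0 0;-1 -0.12 0 -0.45 0 0 0;-1 -0.12 0 -0.6 0 0 0;-1 -0.12 0 -0.6 0 0 0;-1 -0.12 0 -0.6 0 0 0"

```text
t: 30.7
ee_pos: [0.472, 0.1522, 0.4086]
ee_rot: [[-0.629, -0.214, 0.748], [-0.138, 0.977, 0.163], [-0.765, -0.001, -0.644]]
wrist_force: [-0.8, 0.2, -0.0]
finger_gap: -0.0
finger_force: 0.0
```

Run:
```python
from h import *
from cell import get_state,viewer
s=get_state(); print(s['t'],s['ee_pos'],s['wrist_force'],s['joint_positions'])
knob()
for n in("top","scene"):
    d=viewer.read_camera(n);C=cloud(d).reshape(-1,3);C=C[~np.isnan(C[:,0])]
    m=(np.abs(C[:,0]-.58)<.1)&(np.abs(C[:,1]+.135)<.06)&(C[:,2]>.01)&(C[:,2]<.11)
    r,f=sfit(C[m],[.61,-.129,.13]);print(m.sum(),r.x,np.median(abs(f(r.x))))
    if n=='scene': A=d['pixels'][110:320,170:450]
cv2.imwrite('pics/fin.png',cv2.resize(A,(800,600),interpolation=cv2.INTER_CUBIC))
```

```text
30.7 [0.47200571 0.15220072 0.40856747] [-0.76226259  0.19369771 -0.00441179] [ 23.50546877 -26.44650292 -29.75590852  37.29605658  -8.54587035
   7.18655426]
top 91 angle pct [46.20960295 51.51850845 55.86287932]
scene 104 angle pct [45.51510948 50.53811231 55.69937253]
261 [ 0.60743052 -0.13093272  0.12498027] 0.0014129313527924334
588 [ 0.61019357 -0.12948727  0.12542399] 0.0012940571675539511
```

View pics/fin.png

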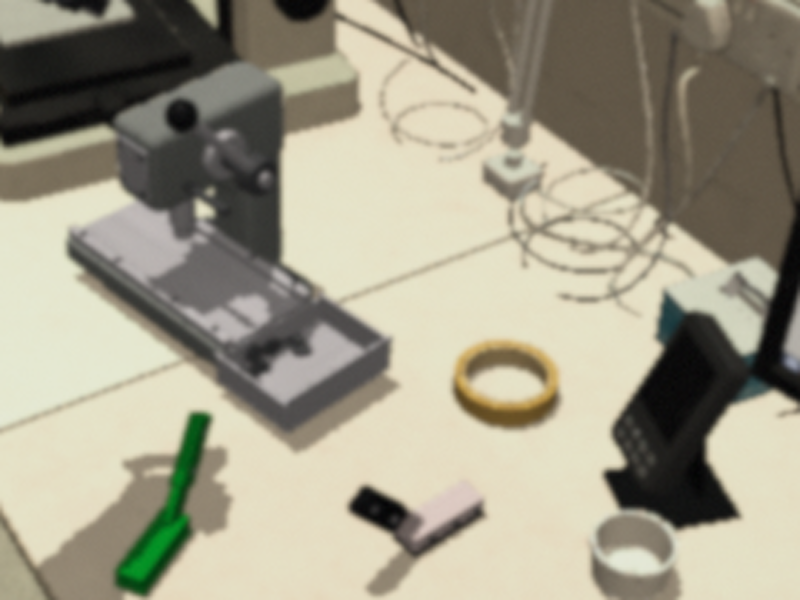

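The final view shows the channel empty, the chips in the pan (270,350), the lever up (180,115), the scraper standing (420,515), and the tape roll and visible cup undisturbed. I'll hand it in.

```bash
python3 -c "
from cell import order
print(order.finish_job())"
```

```text
the job is handed in; nothing more can be done
None
```

I handed the job in after about 31 s of robot time: all six chips are wiped into the pan, the scraper stands upright on the desk off the press, and the lever went down to its stop (about -10°) and is back up; my first grip on the knob slipped off part-way, so I did the full stroke by pressing the knob down with the shut fingers.

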